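Lap the backs of cast silver medallions on a holding board

ROBOT

A 6-joint arm with a two-finger parallel gripper is mounted at the origin on the work surface. World frame = base frame: x ahead of the robot, y to its left, z up, the work surface at z = 0. Lengths are in m, angles in rad, forces in N, time in s.
With the tool pointing down it reaches from about 0.375 to 0.9 m from the base axis. Payload 3.1 kg.
Tool frame: the origin (TCP) lies at the very end of the fingers, on their centre line; the grasp point (between the pads) lies 19 mm behind it; z points along the fingers, y is the line along which they close (so a half turn about z gives the same grasp; the last joint's range is limited). The gripper opens to 85 mm and grips with 20 to 120 N. Pads are 22 mm wide; open, the fingers measure 114 mm over their backs; the gripper's body (76 mm by 85 mm) begins 54 mm behind the grasp point. The pads swing forward as they close: fully open they stand 13 mm farther back than shut.
Start: joints at [-1.518, 0.527, 1.433, -0, 1.181, -0.178], TCP at [0.144, -0.608, 0.231] pointing down, gripper open.
Joint ranges: [-3.08, 3.08], [-0.75, 2.2], [0.22, 2.44], [-1.43, 4.57], [0, 2.65], [-2.85, 2.85]. Speed limits (rad/s): [2.79, 2.79, 3.14, 3.14, 3.14, 3.14].

INTERFACE

Orientations are given as a unit quaternion [x, y, z, w].
In Python, from station import telemetry, snapshot, ticket gives the robot as it stands.
- The arm moves only by the tool move_arm, never from a script. Its argument "commands" is text: rows parted by semicolons, each of 7 numbers parted by spaces: the shift along the tool's x, y, z in mm, then the turn, a rotation vector about the tool's x, y, z in degrees, then the opening, from -1 (shut) to 1 (fully open). A call has exactly 5 rows; each row is the pose to reach, as a shift and turn from the pose commanded when the call began, along the tool's axes at that moment; what a row does not reach only later rows make up. A row lasts 1/8 s, in which the tool goes at most 62.5 mm and 10.7 degrees, less where a joint would pass 70% of its speed; a pose out of reach is approached as far as the arm can. A call with a gripper value outside its range is refused whole. The fingers move at their own pace and stop on an object; "grip_force" is the grip in N (left out, the last holds). Time passes only in rows, so rows that repeat a pose let the fingers close, or fill a call up. It gives the time, the measured TCP pose, the force, the opening and the grip force at its end, in the units of the state.
- telemetry.sense(): the state, without advancing time (a new reading comes with each control period).
- snapshot(name): name is "scene" or "top" or "wrist"; returns a dict with "image" (400x640x3 uint8, red, green, blue), "fx", "fy", "cx", "cy" (pixels), "pose" (4x4, takes a point from camera to world coordinates). Camera axes: x right, y down, z forward; pixel columns grow to the right and rows downward; lengths in m; the calibration is good to about 2 mm. A picture is of the moment at which its call begins. There is no depth.
- ticket.sign_off(): hands the job in; it is judged then, once.
The state is a dict: "t": time; "q": joint angles; "qd": joint speeds; "tau": joint torques, N m; "tcp_pos": TCP position; "tool_rot": TCP orientation; "force": force on the tool from outside, world axes, zero at the start; "ft_torque": the same for the moment, N m; "finger_gap": opening from 0.0 (shut) to 1.0 (fully open); "gripper_force": force on a finger pad.
Only numpy, scipy, OpenCV 4.12 (cv2) and the standard library are available. Lean on these libraries where they do the work, as an engineer would, in place of code of your own. Each camera call takes 0.05 s, during which the arm holds its last target. There are 200 camera calls.

TASK

Lay every medallion from the rubber mat flat in the grooves of the holding board, one to a groove and midway along it, filling the grooves in order from the left-hand one (as seen from the robot) without leaving a gap. Then take the lapping block from its green stand, set it square and central on the row and, with light steady pressure and without lifting, stroke it slowly from centred over the first medallion on the left to centred over the last on the right and back again to the first. Put the block back in its stand and move all the medallions to the blue-lined tray, lying flat and not overlapping, without disturbing the other tools.

Things in the scene. Friction and masses are not known exactly. Their poses are not given: they have to be found in the camera images.
- mat: black rubber bench mat, 250 x 230 x 3 mm, fixed to the table; origin at the centre of its underside; the medallions start on it. Mat and tray may be on either side of the board
- medal1: cast silver-coloured medallion, a flat round disc 36 mm in diameter and 6 mm thick with a petalled rim (collides as a plain disc), 65 g; origin at its centre, z along its axis; both faces alike. Three to five are present (the others are absent: None). It starts flat on the mat, its centre 6 mm above the table
- medal2: cast silver-coloured medallion, a flat round disc 36 mm in diameter and 6 mm thick with a petalled rim (collides as a plain disc), 65 g; origin at its centre, z along its axis; both faces alike. Three to five are present (the others are absent: None). It starts flat on the mat, its centre 6 mm above the table
- medal3: cast silver-coloured medallion, a flat round disc 36 mm in diameter and 6 mm thick with a petalled rim (collides as a plain disc), 65 g; origin at its centre, z along its axis; both faces alike. Three to five are present (the others are absent: None). It starts flat on the mat, its centre 6 mm above the table
- medal4: cast silver-coloured medallion, a flat round disc 36 mm in diameter and 6 mm thick with a petalled rim (collides as a plain disc), 65 g; origin at its centre, z along its axis; both faces alike. Three to five are present (the others are absent: None). It starts flat on the mat, its centre 6 mm above the table
- medal5: cast silver-coloured medallion, a flat round disc 36 mm in diameter and 6 mm thick with a petalled rim (collides as a plain disc), 65 g; origin at its centre, z along its axis; both faces alike. Three to five are present (the others are absent: None). It starts flat on the mat, its centre 6 mm above the table
- board: fixed pale wooden board, 110 (x) x 246 mm (y), floor 15 mm high; five straight grooves 42 mm wide run along its x from edge to edge, open at both ends, parted by six dark ribs 6 mm wide, tops 18 mm above the table, at y = +-24, +-72, +-120 mm. A medallion in a groove has its centre 18 mm and its top 21 mm above the table. Origin: centre of the underside; +y is its left end seen from the robot
- groove1 (a point): middle of the floor of the first, left-hand groove (board y = +96 mm), 15 mm above the table; axes as the board's. The medallion's centre belongs 3 mm above it, within 12 mm along the groove
- groove2 (a point): middle of the floor of the second groove (board y = +48 mm), 15 mm above the table; axes as the board's. The medallion's centre belongs 3 mm above it, within 12 mm along the groove
- groove3 (a point): middle of the floor of the third, middle groove (board y = 0), 15 mm above the table; axes as the board's. The medallion's centre belongs 3 mm above it, within 12 mm along the groove
- groove4 (a point): middle of the floor of the fourth groove (board y = -48 mm), 15 mm above the table; axes as the board's. The medallion's centre belongs 3 mm above it, within 12 mm along the groove
- groove5 (a point): middle of the floor of the fifth, right-hand groove (board y = -96 mm), 15 mm above the table; axes as the board's. The medallion's centre belongs 3 mm above it, within 12 mm along the groove
- lapper: lapping block, 0.3 kg: wooden block 74 (x) x 96 mm (y), top 28 mm up; grip bar on it, 60 mm along x, 28 mm thick along y, from 28 to 62 mm up (pinch it across y); below, a flat steel shoe 74 x 80 mm with upturned toes at both y ends, on springs. Origin: centre of the shoe's underside, springs relaxed, z up; stroke along y. It starts upright in the stand, origin 3-4 mm up
- lapper_shoe (a joint): how far the lapping block's shoe is pushed up into the block (m), 0 hanging free, 0.005 at the stop; the springs push back with 3 N per mm, so 2 to 3 mm is a light pressure (standing free it reads about 0.0008)
- stand: fixed green stand for the lapping block, a shallow holder 102 mm (x) by 124 mm (y): floor 4 mm above the table, rim 10 mm high and 6 mm thick, so the inside is 90 x 112 mm, 8 mm to spare all round; origin at the centre of its underside; the block lies with its x and y along the stand's
- tray: fixed dark wooden tray lined in blue, 240 mm (x) by 120 mm (y), walls 14 mm high and 5 mm thick (inside 230 x 110 mm), floor 5 mm above the table; origin at the centre of its underside
- tray_floor (a point): middle of the tray's floor, 5 mm above the table, axes as the tray's; a medallion lying flat has its centre 3 mm above it
- polish_jar: amber glass jar with a brass cap, 52 mm wide, 50 mm high; a bystander, leave it where it is; origin at the underside, near its middle
- loupe: black loupe, 34 mm wide, 30 mm high; a bystander, leave it where it is; origin at the underside, near its middle
- brush: bench brush, 130 mm long; a bystander, leave it where it is; origin at the underside, near its middle
- needle_file: needle file with a wooden handle, 170 mm long; a bystander, leave it where it is; origin at the underside, near its middle
- pliers: red-handled pliers, 120 mm long; a bystander, leave it where it is; origin at the underside, near its middle
- mandrel: steel ring mandrel lying on its side, 255 mm long, 25 mm thick; a bystander, leave it where it is; origin at the underside, near its middle
- dividers: brass dividers, 100 mm long; a bystander, leave it where it is; origin at the underside, near its middle

How it is judged:
On the way, in this order (a step that is already met when the one before it is completed fails the run):
1. every medallion lies flat in a groove of the board, one to a groove, filled from the left without a gap (x of medal1 in the frame of board between -0.012 and 0.012 m and y of medal1 in the frame of board between -0.12 and 0.12 m and z of medal1 in the frame of board between 0.016 and 0.02 m and x of medal2 in the frame of board between -0.012 and 0.012 m and y of medal2 in the frame of board between -0.12 and 0.12 m and z of medal2 in the frame of board between 0.016 and 0.02 m and x of medal3 in the frame of board between -0.012 and 0.012 m and y of medal3 in the frame of board between -0.12 and 0.12 m and z of medal3 in the frame of board between 0.016 and 0.02 m and x of medal4 in the frame of board between -0.012 and 0.012 m and y of medal4 in the frame of board between -0.12 and 0.12 m and z of medal4 in the frame of board between 0.016 and 0.02 m and x of medal5 in the frame of board between -0.012 and 0.012 m and y of medal5 in the frame of board between -0.12 and 0.12 m and z of medal5 in the frame of board between 0.016 and 0.02 m and (y of medal1 in the frame of board between 0.072 and 0.12 m or y of medal2 in the frame of board between 0.072 and 0.12 m or y of medal3 in the frame of board between 0.072 and 0.12 m or y of medal4 in the frame of board between 0.072 and 0.12 m or y of medal5 in the frame of board between 0.072 and 0.12 m) and (y of medal1 in the frame of board between 0.024 and 0.072 m or y of medal2 in the frame of board between 0.024 and 0.072 m or y of medal3 in the frame of board between 0.024 and 0.072 m or y of medal4 in the frame of board between 0.024 and 0.072 m or y of medal5 in the frame of board between 0.024 and 0.072 m) and (y of medal1 in the frame of board between -0.024 and 0.024 m or y of medal2 in the frame of board between -0.024 and 0.024 m or y of medal3 in the frame of board between -0.024 and 0.024 m or y of medal4 in the frame of board between -0.024 and 0.024 m or y of medal5 in the frame of board between -0.024 and 0.024 m) and ((y of medal1 in the frame of board between -0.072 and -0.024 m or y of medal2 in the frame of board between -0.072 and -0.024 m or y of medal3 in the frame of board between -0.072 and -0.024 m or y of medal4 in the frame of board between -0.072 and -0.024 m or y of medal5 in the frame of board between -0.072 and -0.024 m) or not (y of any of medal1, medal2, medal3, medal4, medal5 in the frame of board below -0.072 m)) and linear speed of each of medal1, medal2, medal3, medal4, medal5 below 0.02 m/s), for 0.2 s.
2. the lapping block presses lightly (1.5 to 25 N) on the medallions, centred on the leftmost one ((contact force between lapper and medal1 above 1.5 N or contact force between lapper and medal2 above 1.5 N or contact force between lapper and medal3 above 1.5 N or contact force between lapper and medal4 above 1.5 N or contact force between lapper and medal5 above 1.5 N) and contact force between lapper and medal1 below 25 N and contact force between lapper and medal2 below 25 N and contact force between lapper and medal3 below 25 N and contact force between lapper and medal4 below 25 N and contact force between lapper and medal5 below 25 N and x of lapper in the frame of board between -0.012 and 0.012 m and angle between the y axis of lapper and the y axis of board, either way round below 0.15 rad and y of lapper in the frame of groove1 between -0.008 and 0.03 m), for 0.1 s.
3. the block passes, still pressing lightly, over the gap between the first and second medallion ((contact force between lapper and medal1 above 1.5 N or contact force between lapper and medal2 above 1.5 N or contact force between lapper and medal3 above 1.5 N or contact force between lapper and medal4 above 1.5 N or contact force between lapper and medal5 above 1.5 N) and contact force between lapper and medal1 below 25 N and contact force between lapper and medal2 below 25 N and contact force between lapper and medal3 below 25 N and contact force between lapper and medal4 below 25 N and contact force between lapper and medal5 below 25 N and x of lapper in the frame of board between -0.012 and 0.012 m and angle between the y axis of lapper and the y axis of board, either way round below 0.15 rad and y of lapper in the frame of board between 0.057 and 0.087 m), for 0.1 s.
4. the block, still pressing lightly, has reached the last medallion on the right ((contact force between lapper and medal1 above 1.5 N or contact force between lapper and medal2 above 1.5 N or contact force between lapper and medal3 above 1.5 N or contact force between lapper and medal4 above 1.5 N or contact force between lapper and medal5 above 1.5 N) and contact force between lapper and medal1 below 25 N and contact force between lapper and medal2 below 25 N and contact force between lapper and medal3 below 25 N and contact force between lapper and medal4 below 25 N and contact force between lapper and medal5 below 25 N and x of lapper in the frame of board between -0.012 and 0.012 m and angle between the y axis of lapper and the y axis of board, either way round below 0.15 rad and x of medal1 in the frame of board between -0.012 and 0.012 m and y of medal1 in the frame of board between -0.12 and 0.12 m and z of medal1 in the frame of board between 0.016 and 0.02 m and x of medal2 in the frame of board between -0.012 and 0.012 m and y of medal2 in the frame of board between -0.12 and 0.12 m and z of medal2 in the frame of board between 0.016 and 0.02 m and x of medal3 in the frame of board between -0.012 and 0.012 m and y of medal3 in the frame of board between -0.12 and 0.12 m and z of medal3 in the frame of board between 0.016 and 0.02 m and x of medal4 in the frame of board between -0.012 and 0.012 m and y of medal4 in the frame of board between -0.12 and 0.12 m and z of medal4 in the frame of board between 0.016 and 0.02 m and x of medal5 in the frame of board between -0.012 and 0.012 m and y of medal5 in the frame of board between -0.12 and 0.12 m and z of medal5 in the frame of board between 0.016 and 0.02 m and ((y of medal1 in the frame of board above 0.072 m and y of lapper in the frame of board below 0.104 m) or (y of medal1 in the frame of board above 0.024 m and y of lapper in the frame of board below 0.056 m) or (y of medal1 in the frame of board above -0.024 m and y of lapper in the frame of board below 0.008 m) or (y of medal1 in the frame of board above -0.072 m and y of lapper in the frame of board below -0.04 m) or (y of medal1 in the frame of board above -0.12 m and y of lapper in the frame of board below -0.088 m)) and ((y of medal2 in the frame of board above 0.072 m and y of lapper in the frame of board below 0.104 m) or (y of medal2 in the frame of board above 0.024 m and y of lapper in the frame of board below 0.056 m) or (y of medal2 in the frame of board above -0.024 m and y of lapper in the frame of board below 0.008 m) or (y of medal2 in the frame of board above -0.072 m and y of lapper in the frame of board below -0.04 m) or (y of medal2 in the frame of board above -0.12 m and y of lapper in the frame of board below -0.088 m)) and ((y of medal3 in the frame of board above 0.072 m and y of lapper in the frame of board below 0.104 m) or (y of medal3 in the frame of board above 0.024 m and y of lapper in the frame of board below 0.056 m) or (y of medal3 in the frame of board above -0.024 m and y of lapper in the frame of board below 0.008 m) or (y of medal3 in the frame of board above -0.072 m and y of lapper in the frame of board below -0.04 m) or (y of medal3 in the frame of board above -0.12 m and y of lapper in the frame of board below -0.088 m)) and ((y of medal4 in the frame of board above 0.072 m and y of lapper in the frame of board below 0.104 m) or (y of medal4 in the frame of board above 0.024 m and y of lapper in the frame of board below 0.056 m) or (y of medal4 in the frame of board above -0.024 m and y of lapper in the frame of board below 0.008 m) or (y of medal4 in the frame of board above -0.072 m and y of lapper in the frame of board below -0.04 m) or (y of medal4 in the frame of board above -0.12 m and y of lapper in the frame of board below -0.088 m)) and ((y of medal5 in the frame of board above 0.072 m and y of lapper in the frame of board below 0.104 m) or (y of medal5 in the frame of board above 0.024 m and y of lapper in the frame of board below 0.056 m) or (y of medal5 in the frame of board above -0.024 m and y of lapper in the frame of board below 0.008 m) or (y of medal5 in the frame of board above -0.072 m and y of lapper in the frame of board below -0.04 m) or (y of medal5 in the frame of board above -0.12 m and y of lapper in the frame of board below -0.088 m))), for 0.1 s.
5. on the way back the block passes, pressing lightly, between the first and second medallion (all of step 3), for 0.1 s.
6. the block, still pressing lightly, is back on the leftmost medallion (all of step 2), for 0.1 s.
At the end, for the whole second after the job is handed in: every medallion lies flat on the floor of the tray (its centre 1 to 5 mm above the felt), wholly inside the walls and at rest; the lapping block stands upright and at rest in its stand, within 12 to 14 mm of the middle (x of medal1 in the frame of tray_floor between -0.1 and 0.1 m and y of medal1 in the frame of tray_floor between -0.04 and 0.04 m and z of medal1 in the frame of tray_floor between 0.001 and 0.005 m and linear speed of each of medal1, medal2, medal3, medal4, medal5, lapper below 0.02 m/s and x of medal2 in the frame of tray_floor between -0.1 and 0.1 m and y of medal2 in the frame of tray_floor between -0.04 and 0.04 m and z of medal2 in the frame of tray_floor between 0.001 and 0.005 m and x of medal3 in the frame of tray_floor between -0.1 and 0.1 m and y of medal3 in the frame of tray_floor between -0.04 and 0.04 m and z of medal3 in the frame of tray_floor between 0.001 and 0.005 m and x of medal4 in the frame of tray_floor between -0.1 and 0.1 m and y of medal4 in the frame of tray_floor between -0.04 and 0.04 m and z of medal4 in the frame of tray_floor between 0.001 and 0.005 m and x of medal5 in the frame of tray_floor between -0.1 and 0.1 m and y of medal5 in the frame of tray_floor between -0.04 and 0.04 m and z of medal5 in the frame of tray_floor between 0.001 and 0.005 m and x of lapper in the frame of stand between -0.012 and 0.012 m and y of lapper in the frame of stand between -0.014 and 0.014 m and z of lapper in the frame of stand between 0 and 0.007 m and angle between lapper's own z axis and vertical below 0.08 rad); the robot touches nothing.
It fails at once if another tool on the bench is shoved more than 30 mm (distance of any of polish_jar, loupe, brush, needle_file, pliers, mandrel, dividers from where it was at the start of the episode above 0.03 m).
Of medal1, medal2, medal3, medal4, medal5 only 3 to 5 are there at a start; the rules pass over those that are not, and their reading is None.
At some moment in a run one of medal1, medal2, medal3, medal4, medal5 may be knocked a few centimetres aside while the robot is not near it.
Once in a run the grip may slacken for a moment while it holds something.
It also fails if it takes over 210 s, if anything falls off the work surface, if the arm or the gripper's body presses on something with over 40 N, if the wrist force passes 120 N, or if a joint passes its speed limit or range.

## Working session

There is one attempt and no reset: what is moved stays moved. The work goes in short steps, Python scripts to look and compute and a tool call to move; the robot and the scene stay as the last step left them, time stands still between calls to the robot, and variables do not carry over. Pictures are saved under pics/ and viewed, at most 14 in all, crops included, and the job is handed in when it is done.

Besides the shell and the picture viewer there is one more tool, called after "Call:" by a JSON object that holds its "op" and its "data". move_arm: Moves the arm, as the interface text tells. Its arguments: {"type":"object","properties":{"commands":{"type":"string"},"grip_force":{"type":"number"}},"required":["commands"]}

```bash
ls; mkdir -p pics
python3 - <<'E'
from station import telemetry, snapshot
import cv2,numpy as np
for n in ["top","scene"]:
    s=snapshot(n); cv2.imwrite(f"pics/{n}0.png",s["image"][:,:,::-1])
    np.save(f"{n}0.npy",s["image"]); print(n,s["fx"],s["fy"],s["cx"],s["cy"],np.round(s["pose"],4).tolist())
st=telemetry.sense(); print({k:np.round(v,3) for k,v in st.items()})
E
```

```text
pics
top 421.572011900068 421.572011900068 318.34074218021556 194.3245932994522 [[-0.0078, -0.9966, 0.0818, 0.4725], [-0.9998, 0.0061, -0.021, -0.0027], [0.0204, -0.0819, -0.9964, 1.0333], [0.0, 0.0, 0.0, 1.0]]
scene 459.2716799476755 459.2716799476755 320.34148524619695 203.30220860374698 [[0.8256, 0.3946, -0.4034, 1.0499], [0.5641, -0.5579, 0.6087, -0.6921], [0.0152, -0.73, -0.6832, 0.821], [0.0, 0.0, 0.0, 1.0]]
{'t': np.float64(0.1), 'q': array([-1.518,  0.528,  1.434, -0.   ,  1.181, -0.179]), 'qd': array([ 0.001, -0.005, -0.003, -0.001,  0.   , -0.   ]), 'tau': array([-0.0000e+00, -4.4330e+01, -1.7859e+01, -0.0000e+00,  4.0000e-03,
        0.0000e+00]), 'tcp_pos': array([ 0.144, -0.608,  0.23 ]), 'tool_rot': array([ 0.993,  0.116,  0.   , -0.001]), 'force': array([ 0.141, -0.117,  0.355]), 'ft_torque': array([-0.009,  0.014,  0.017]), 'gripper_force': np.float64(0.0), 'finger_gap': np.float64(0.998)}
```

View pics/top0.png

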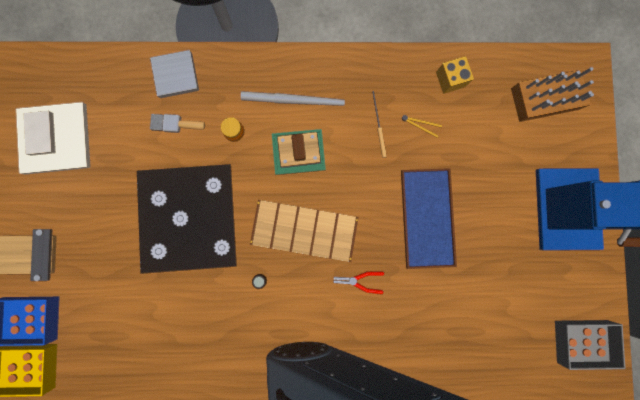

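View pics/scene0.png

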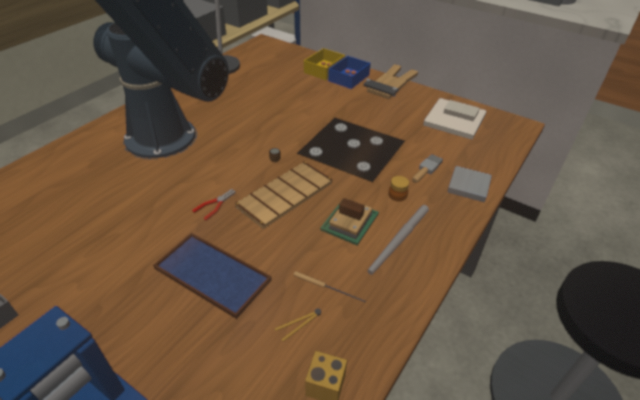

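```bash
cat > h.py <<'E'
import numpy as np, cv2
from station import telemetry, snapshot
def ray(s,uv,z):
    uv=np.atleast_2d(np.array(uv,float)); P=np.array(s["pose"])
    d=np.c_[(uv[:,0]-s["cx"])/s["fx"],(uv[:,1]-s["cy"])/s["fy"],np.ones(len(uv))]@P[:3,:3].T
    o=P[:3,3]; return (o+d*((z-o[2])/d[:,2])[:,None])[:,:2]
def proj(s,p):
    P=np.array(s["pose"]); c=(np.atleast_2d(p)-P[:3,3])@P[:3,:3]
    return np.c_[c[:,0]/c[:,2]*s["fx"]+s["cx"],c[:,1]/c[:,2]*s["fy"]+s["cy"]]
def blobs(m,lo,hi,close=0):
    m=m.astype(np.uint8)
    if close: m=cv2.morphologyEx(m,cv2.MORPH_CLOSE,np.ones((close,close)))
    n,l,st,c=cv2.connectedComponentsWithStats(m)
    return [(c[i],st[i],(l==i)) for i in range(1,n) if lo<st[i,4]<hi]
def quad(m):
    c=max(cv2.findContours(m.astype(np.uint8),0,2)[0],key=cv2.contourArea)
    return cv2.convexHull(c)[:,0].astype(float)
def rect(s,m,z):
    """min-area rectangle of a mask, in world at height z: centre, sides (mm), angles of first side"""
    w=ray(s,quad(m),z); (c,d,a)=cv2.minAreaRect((w*1000).astype(np.float32)); return np.round(c,1),np.round(d,1),round(a,2)
def medals(s,z,x0,x1,y0,y1,vmin=150,smax=40,lo=60,hi=600):
    hsv=cv2.cvtColor(s["image"],cv2.COLOR_RGB2HSV); m=(hsv[...,1]<smax)&(hsv[...,2]>vmin)
    out=[]
    for c,st,_ in blobs(m,lo,hi,3):
        p=ray(s,c,z)[0]
        if x0<p[0]<x1 and y0<p[1]<y1: out.append((*np.round(p*1000,1),int(st[4])))
    return out
E
python3 - <<'E'
from h import *
s=snapshot("top"); im=s["image"]; hsv=cv2.cvtColor(im,cv2.COLOR_RGB2HSV)
for uv in [(158,198),(150,230),(290,225),(330,240),(60,380),(200,300),(276,160),(320,152),(298,147),(285,150),(425,200),(404,200)]: print(uv,hsv[uv[1],uv[0]],end=' ')
print()
def sub(m,u0,u1,v0,v1):
    o=np.zeros(m.shape,bool); o[v0:v1,u0:u1]=m[v0:v1,u0:u1]; return o
H,S,V=[hsv[...,i].astype(int) for i in range(3)]
print("mat",rect(s,sub(V<50,125,245,155,285),.003))
print("medals",medals(s,.009,.2,.7,.1,.6,vmin=110))
print("tray",rect(s,sub((H>100)&(H<130)&(S>80),390,470,160,280),.005))
g=sub((H>60)&(H<95)&(S>90),260,340,120,185); print("stand",rect(s,g,.010),g.sum())
np.save("hsv.npy",hsv)
E
```

```text
(158, 198) [115  17 196] (150, 230) [12 58 44] (290, 225) [ 17 123 218] (330, 240) [ 16 124 210] (60, 380) [ 14 171 152] (200, 300) [ 14 170 162] (276, 160) [ 75 108 116] (320, 152) [ 73 101 121] (298, 147) [ 11 154  96] (285, 150) [ 16 121 185] (425, 200) [111 136 137] (404, 200) [  7 128 100] 
mat (array([502.6, 298.3]), array([244.1, 223.6]), 3.57)
medals [(np.float64(581.2), np.float64(231.1), 185), (np.float64(550.0), np.float64(362.5), 184), (np.float64(501.1), np.float64(310.1), 185), (np.float64(430.8), np.float64(209.5), 187), (np.float64(423.1), np.float64(360.0), 189), (np.float64(348.4), np.float64(120.5), 87)]
tray (array([ 497.8, -293.5]), array([228.7, 107.8]), 1.77)
stand (array([662.7,  25.1]), array([ 98.6, 119.5]), 5.16) 550
```

Run:
```python
from h import *
s=snapshot("top"); hsv=cv2.cvtColor(s["image"],cv2.COLOR_RGB2HSV)
S,V=hsv[...,1].astype(int),hsv[...,2].astype(int)
m=(S<140)&(V>170); m[:190]=0;m[270:]=0;m[:,:245]=0;m[:,365:]=0
for c,st,b in sorted(blobs(m,200,3000),key=lambda t:t[0][0]):
    print("groove",np.round(ray(s,c,.015)[0]*1000,1),rect(s,b,.015),st[4])
m=(S<160)&(V>150); m[:120]=0;m[175:]=0;m[:,:272]=0;m[:,325:]=0
for c,st,b in blobs(m,30,3000): print("block",np.round(ray(s,c,.0315)[0]*1000,1),rect(s,b,.0315),st[4])
m=(V<120)&(hsv[...,0]<20); m[:128]=0;m[170:]=0;m[:,:280]=0;m[:,315:]=0
for c,st,b in blobs(m,30,3000): print("bar",np.round(ray(s,c,.0655)[0]*1000,1),rect(s,b,.0655),st[4])
```

```text
groove [486.2 105.7] (array([486.3, 105.6]), array([ 41.2, 109.2]), 79.61) 773
groove [477.8  58.5] (array([478.6,  58.4]), array([ 41.5, 110.6]), 79.5) 782
groove [469.4  11.1] (array([470.,  11.]), array([ 41.7, 110.5]), 79.57) 783
groove [460.5 -35.9] (array([460.8, -36.2]), array([ 41.7, 109.1]), 80.09) 787
groove [452.2 -83.3] (array([452.9, -83.3]), array([ 41.7, 110.6]), 79.66) 783
block [663.   22.9] (array([664.8,  23.1]), array([72.7, 94.3]), 6.6) 845
bar [662.7  23.5] (array([662.8,  23.8]), array([62.3, 26.4]), 5.98) 293
```

Call:
{"op": "move_arm", "data": {"commands": "0 0 0 0 0 -10 1; 0 0 0 0 0 -10 1; 0 0 0 0 0 -10 1; 0 0 0 0 0 -10 1; 0 0 0 0 0 -10 1"}}

```text
t: 0.82
tcp_pos: [0.1436, -0.6082, 0.2313]
tool_rot: [0.98, 0.201, 0.0, -0.0]
force: [0.4, 0.2, 0.3]
finger_gap: 0.997
gripper_force: 0.0
```

Call:
{"op": "move_arm", "data": {"commands": "50 -28 0 0 0 -6 1; 100 -56 0 0 0 -12 1; 150 -84 0 0 0 -18 1; 200 -112 0 0 0 -24 1; 250 -140 0 0 0 -30 1"}}

```text
t: 1.45
tcp_pos: [0.3189, -0.3795, 0.2316]
tool_rot: [0.893, 0.449, 0.0, 0.0]
force: [1.0, -0.3, 0.5]
finger_gap: 1.0
gripper_force: 0.0
```

```bash
cat >> h.py <<'E'
BO=np.array([469.2,11.2])
def board(p):
    """world mm -> board (x,y)"""
    a=np.radians(-10.2); d=np.asarray(p,float)[:2]-BO; return np.round([d[0]*np.cos(a)+d[1]*np.sin(a),-d[0]*np.sin(a)+d[1]*np.cos(a)],1)
def me():
    st=telemetry.sense(); q=st["tool_rot"]; p=np.array(st["tcp_pos"])*1000
    from scipy.spatial.transform import Rotation as R
    M=R.from_quat(q).as_matrix(); return p,np.degrees(np.arctan2(M[1,0],M[0,0])),M,st
def go(target,a=79.8):
    """shift (mm, tool axes) and turn about tool z (deg) to a world target (mm)"""
    p,ya,M,st=me(); return np.round(M.T@(np.array(target)-p),1), round(-(a-ya),2)
E
python3 - <<'E'
from h import *
p,ya,M,st=me(); print(p,ya,np.round(np.degrees(st["q"]),1),np.round(M,3).tolist()); print(go([500,-100,231]))
for n,q in dict(m1=(581.2,231.1),m2=(550,362.5),m3=(501.1,310.1),m4=(430.8,209.5),m5=(423.1,360),tray=(497.8,-293.5),stand=(662.7,25.1),block=(663.5,23.3),loupe=(348,120)).items(): print(n,board(q))
E
```

```text
[ 318.90101015 -379.5437639   231.57214627] 53.41752346462147 [-62.9  20.3 100.3   0.   59.4 -26.3] [[0.596, 0.803, 0.001], [0.803, -0.596, -0.001], [-0.0, 0.001, -1.0]]
(array([332.4, -21.2,   0.5]), np.float64(-26.38))
m1 [ 71.3 236.3]
m2 [ 17.3 360.1]
m3 [-21.5 299.8]
m4 [-72.9 188.4]
m5 [-107.1  335.1]
tray [  82.1 -294.8]
stand [188.   47.9]
block [189.1  46.3]
loupe [-138.6   85.6]
```

Call:
{"op": "move_arm", "data": {"commands": "60 -4 0 0 0 -5.3 1; 120 -8 0 0 0 -10.6 1; 180 -12 0 0 0 -16 1; 240 -16 0 0 0 -21 1; 300 -20 0 0 0 -26.4 0.4"}}

```text
t: 2.08
tcp_pos: [0.4824, -0.1268, 0.2317]
tool_rot: [0.767, 0.642, 0.0, 0.001]
force: [1.6, -0.4, -0.1]
finger_gap: 0.821
gripper_force: 0.0
```

Call:
{"op": "move_arm", "data": {"commands": "0 0 0 0 0 0 0.4; 0 0 0 0 0 0 0.4; 0 0 0 0 0 0 0.4; 0 0 0 0 0 0 0.4; 0 0 0 0 0 0 0.4"}}

```text
t: 2.7
tcp_pos: [0.4809, -0.1294, 0.2313]
tool_rot: [0.768, 0.64, -0.0, -0.0]
force: [-0.7, -0.4, -0.2]
finger_gap: 0.697
gripper_force: 0.0
```

Run:
```python
from h import *
p,ya,M,st=me(); print(p,ya,board(p),st["finger_gap"],np.round(M,4).tolist())
s=snapshot("top"); print(medals(s,.009,.2,.7,.15,.6,vmin=110))
```

```text
[ 480.89610953 -129.35367354  231.32707896] 79.56635430876385 [  36.4 -136.3] 0.6971887113852947 [[0.1811, 0.9835, -0.0001], [0.9835, -0.1811, -0.0], [-0.0, -0.0001, -1.0]]
[(np.float64(581.4), np.float64(231.2), 189), (np.float64(549.7), np.float64(362.4), 190), (np.float64(501.3), np.float64(310.3), 189), (np.float64(430.8), np.float64(209.5), 192), (np.float64(423.1), np.float64(359.9), 193)]
```

Call:
{"op": "move_arm", "data": {"commands": "56 -19 20 0 0 -0.2 0.4; 112 -38 40 0 0 -0.2 0.4; 168 -57 60 0 0 -0.2 0.4; 224 -76 80 0 0 -0.2 0.4; 280 -95 100 0 0 -0.2 0.4"}}

```text
t: 3.38
tcp_pos: [0.4381, 0.1656, 0.1309]
tool_rot: [0.767, 0.642, 0.001, 0.0]
force: [1.4, 0.8, -0.2]
finger_gap: 0.701
gripper_force: 0.0
```

Call:
{"op": "move_arm", "data": {"commands": "40 -14 30 0 0 0 0.4; 45 -14 75 0 0 0 0.4; 45 -14 90 0 0 0 0.4; 45 -14 90 0 0 0 0.4; 45 -14 90 0 0 0 0.4"}}

```text
t: 4.0
tcp_pos: [0.4332, 0.2103, 0.0424]
tool_rot: [0.767, 0.641, 0.001, 0.0]
force: [0.3, -0.8, 0.3]
finger_gap: 0.701
gripper_force: 0.0
```

Run:
```python
from h import *
p,ya,M,st=me(); print(p,ya,board(p),st["finger_gap"]); 
s=snapshot("wrist"); cv2.imwrite("pics/w1.png",s["image"][:,:,::-1]); print(proj(s,[.4308,.2095,.009]),s["pose"])
```

```text
[433.16069707 210.28663164  42.38608491] 79.79594610278119 [-70.7 189.6] 0.7012165152466705
[[315.09978067 235.54033429]] [[ 0.9843196  -0.17020994 -0.04629797  0.44494399]
 [-0.17638895 -0.9477492  -0.26581648  0.27654862]
 [ 0.00136574  0.26981482 -0.96291126  0.18545521]
 [ 0.          0.          0.          1.        ]]
```

View pics/w1.png

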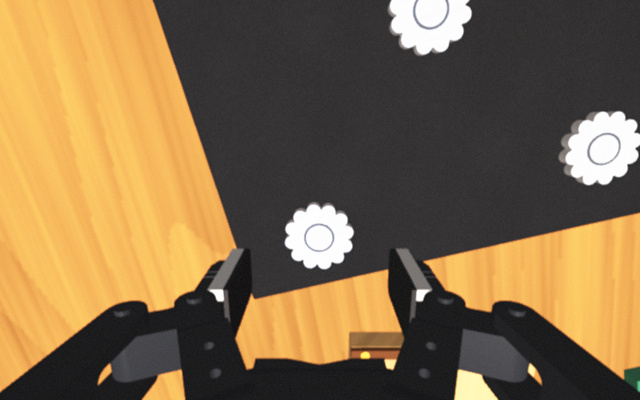

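Call:
{"op": "move_arm", "data": {"commands": "-1.2 -1.2 20 0 0 0 0.4; -1.2 -1.2 32 0 0 0 0.4; -1.2 -1.2 38.4 0 0 0 0.4; -1.2 -1.2 38.4 0 0 0 0.4; -1.2 -1.2 38.4 0 0 0 0.4"}}

```text
t: 4.68
tcp_pos: [0.4309, 0.2099, 0.0032]
tool_rot: [0.767, 0.642, 0.0, 0.0]
force: [-0.5, -0.4, 0.2]
finger_gap: 0.7
gripper_force: 0.0
```

Call:
{"op": "move_arm", "data": {"commands": "0 0 0 0 0 0 -1; 0 0 0 0 0 0 -1; 0 0 0 0 0 0 -1; 0 0 0 0 0 0 -1; 0 0 0 0 0 0 -1", "grip_force": 40}}

```text
t: 5.3
tcp_pos: [0.431, 0.21, 0.0036]
tool_rot: [0.767, 0.642, 0.0, 0.0]
force: [-1.2, -0.2, 5.8]
finger_gap: 0.391
gripper_force: 39.3
```

Run:
```python
from h import *
p,ya,M,st=me(); print(p,ya,board(p),st["finger_gap"],st["gripper_force"],st["force"]);
```

```text
[430.97418558 209.99044344   3.58568913] 79.8882194890236 [-72.8 188.9] 0.39122283452816803 39.30255353450775 [-1.21478295 -0.24006038  5.75715999]
```

Call:
{"op": "move_arm", "data": {"commands": "0 0 -25 0 0 0 -1; 0 0 -55 0 0 0 -1; -50 13 -55 0 0 0 -1; -105 27 -55 0 0 0 -1; -160 41 -55 0 0 0 -1"}}

```text
t: 5.92
tcp_pos: [0.4432, 0.0438, 0.0581]
tool_rot: [0.766, 0.642, 0.0, 0.0]
force: [1.2, -0.3, 0.2]
finger_gap: 0.393
gripper_force: 39.8
```

Call:
{"op": "move_arm", "data": {"commands": "-60 15 0 0 0 0 -1; -110 28 0 0 0 0 -1; -125 32 0 0 0 0 -1; -125 32 0 0 0 0 -1; -125 32 0 0 0 0 -1"}}

```text
t: 6.55
tcp_pos: [0.4515, -0.0819, 0.0578]
tool_rot: [0.766, 0.643, -0.0, -0.001]
force: [-0.3, 0.2, -0.2]
finger_gap: 0.387
gripper_force: 39.8
```

Run:
```python
from h import *
p,ya,M,st=me(); print(p,ya,board(p),st["finger_gap"],st["gripper_force"],st["force"]); 
s=snapshot("top"); print(medals(s,.009,.2,.7,.15,.6,vmin=110))
s=snapshot("wrist"); cv2.imwrite("pics/w2.png",s["image"][:,:,::-1])
```

```text
[451.53083359 -81.8863241   57.83000121] 79.96268521328572 [ -0.9 -94.7] 0.3873964906326759 39.844433069229126 [-0.28097241  0.21750255 -0.2072025 ]
[(np.float64(581.3), np.float64(231.1), 191), (np.float64(549.9), np.float64(362.7), 197), (np.float64(501.0), np.float64(310.6), 196), (np.float64(423.2), np.float64(359.6), 197)]
```

View pics/w2.png

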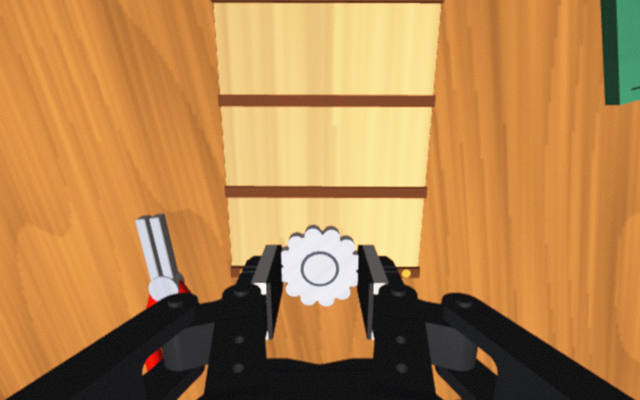

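Call:
{"op": "move_arm", "data": {"commands": "-1 1 20 0 0 0 -1; -1 1 33 0 0 0 -1; -1 1 39 0 0 0 -1; -1 1 42 0 0 0 -1; -1 1 42 0 0 0 -1"}}

```text
t: 7.28
tcp_pos: [0.4533, -0.0846, 0.016]
tool_rot: [0.767, 0.642, 0.0, 0.0]
force: [0.1, 0.1, -0.1]
finger_gap: 0.39
gripper_force: 39.9
```

Call:
{"op": "move_arm", "data": {"commands": "0 0 0 0 0 0 0.2; 0 0 0 0 0 0 0.2; 0 0 0 0 0 0 0.2; 0 0 0 0 0 0 0.2; 0 0 -10 0 0 0 0.2"}}

```text
t: 7.9
tcp_pos: [0.4528, -0.0845, 0.0258]
tool_rot: [0.767, 0.642, -0.0, -0.001]
force: [0.2, 1.0, 0.1]
finger_gap: 0.601
gripper_force: 0.0
```

Run:
```python
from h import *
p,ya,M,st=me(); print(p,ya,board(p),st["finger_gap"],st["gripper_force"],st["force"]);
```

```text
[452.82104579 -84.52105519  25.80379563] 79.87670532970698 [  0.8 -97.1] 0.6014102673399687 0.0 [0.2293927  1.0386196  0.10630261]
```

Call:
{"op": "move_arm", "data": {"commands": "0 0 -25 0 0 0 0.4; 50 10 -35 0 0 0 0.4; 108 22 -35 0 0 0 0.4; 166 35 -35 0 0 0 0.4; 225 47 -35 0 0 0 0.4"}}

```text
t: 8.52
tcp_pos: [0.5398, 0.1303, 0.0618]
tool_rot: [0.767, 0.642, 0.0, 0.0]
force: [2.0, -1.3, 0.2]
finger_gap: 0.7
gripper_force: 0.0
```

Call:
{"op": "move_arm", "data": {"commands": "55 12 0 0 0 0 0.4; 100 22 0 0 0 0 0.4; 108 24 0 0 0 0 0.4; 108 24 15 0 0 0 0.4; 108 24 30 0 0 0 0.4"}}

```text
t: 9.15
tcp_pos: [0.5805, 0.2291, 0.0298]
tool_rot: [0.767, 0.641, -0.001, -0.0]
force: [0.4, -0.6, -0.3]
finger_gap: 0.695
gripper_force: 0.0
```

```bash
cat > chk.py <<'E'
from h import *
p,ya,M,st=me(); print("board",board(p),"z",round(p[2],1),"yaw",round(ya,2),"gap",round(st["finger_gap"],3),"gf",round(st["gripper_force"],1),np.round(st["force"],1),"t",st["t"])
s=snapshot("top")
print("mat",[(*board(m[:2]).tolist(),m[2]) for m in medals(s,.009,.2,.7,.14,.6,vmin=110)])
print("brd",[(*board(m[:2]).tolist(),m[2]) for m in medals(s,.021,.4,.53,-.11,.14,vmin=110,smax=60)])
print("tray",[(*board(m[:2]).tolist(),m[2]) for m in medals(s,.011,.37,.63,-.36,-.22,vmin=110,smax=60)])
E
python3 chk.py
```

```text
board [ 70.9 234.2] z 29.8 yaw 79.81 gap 0.695 gf 0.0 [ 0.4 -0.6 -0.3] t 9.15
mat [(69.9, 228.9, 98)]
brd [(-0.6, -97.7, 181)]
tray []
```

Call:
{"op": "move_arm", "data": {"commands": "2 0.5 14 0 0 0 0.4; 2 0.5 22 0 0 0 0.4; 2 0.5 25.8 0 0 0 0.4; 2 0.5 25.8 0 0 0 0.4; 2 0.5 25.8 0 0 0 -1"}}

```text
t: 9.82
tcp_pos: [0.5828, 0.2327, 0.0055]
tool_rot: [0.767, 0.642, 0.0, 0.0]
force: [-0.6, -0.6, 0.5]
finger_gap: 0.5
gripper_force: 0.0
```

Call:
{"op": "move_arm", "data": {"commands": "0 0 0 0 0 0 -1; 0 0 0 0 0 0 -1; 0 0 0 0 0 0 -1; 0 0 0 0 0 0 -1; 0 0 0 0 0 0 -1"}}

```text
t: 10.45
tcp_pos: [0.583, 0.2327, 0.006]
tool_rot: [0.767, 0.642, 0.001, 0.0]
force: [-1.2, -0.9, 5.0]
finger_gap: 0.381
gripper_force: 39.6
```

```bash
python3 chk.py
```

```text
board [ 72.7 238.1] z 6.0 yaw 79.89 gap 0.381 gf 39.6 [-1.2 -0.9  5. ] t 10.45
mat [(70.3, 226.6, 70)]
brd [(-0.6, -97.7, 181)]
tray []
```

Call:
{"op": "move_arm", "data": {"commands": "0 0 -25 0 0 0 -1; 0 0 -55 0 0 0 -1; -50 -13 -55 0 0 0 -1; -105 -27 -55 0 0 0 -1; -160 -41 -55 0 0 0 -1"}}

```text
t: 11.12
tcp_pos: [0.5134, 0.0811, 0.0601]
tool_rot: [0.766, 0.642, 0.0, 0.0]
force: [1.0, -0.8, -0.5]
finger_gap: 0.382
gripper_force: 39.8
```

Call:
{"op": "move_arm", "data": {"commands": "-60 -15 0 0 0 0 -1; -110 -28 0 0 0 0 -1; -125 -32 0 0 0 0 -1; -125 -32 0 0 0 0 -1; -125 -32 0 0 0 0 -1"}}

```text
t: 11.75
tcp_pos: [0.4614, -0.0344, 0.0601]
tool_rot: [0.766, 0.642, 0.0, 0.0]
force: [1.1, 1.3, -0.4]
finger_gap: 0.377
gripper_force: 39.8
```

```bash
python3 chk.py
```

```text
board [  0.4 -46.2] z 60.1 yaw 79.95 gap 0.377 gf 39.8 [ 1.1  1.3 -0.4] t 11.75
mat [(17.3, 360.3, 198), (-21.5, 300.2, 196), (-107.0, 334.8, 198)]
brd []
tray []
```

Call:
{"op": "move_arm", "data": {"commands": "-0.5 0 20 0 0 0 -1; -0.5 0 33 0 0 0 -1; -0.5 0 39 0 0 0 -1; -0.5 0 42 0 0 0 -1; -0.5 0 42 0 0 0 -1"}}

```text
t: 12.42
tcp_pos: [0.4607, -0.0356, 0.0182]
tool_rot: [0.767, 0.642, 0.0, 0.0]
force: [0.6, 0.0, -0.8]
finger_gap: 0.379
gripper_force: 39.9
```

Call:
{"op": "move_arm", "data": {"commands": "0 0 0 0 0 0 0.2; 0 0 0 0 0 0 0.2; 0 0 0 0 0 0 0.2; 0 0 0 0 0 0 0.2; 0 0 -10 0 0 0 0.4"}}

```text
t: 13.05
tcp_pos: [0.46, -0.0356, 0.028]
tool_rot: [0.767, 0.642, -0.0, -0.001]
force: [0.6, 1.8, -0.2]
finger_gap: 0.7
gripper_force: 0.0
```

Call:
{"op": "move_arm", "data": {"commands": "0 0 -25 0 0 0 0.4; 50 -3 -32 0 0 0 0.4; 110 -7 -32 0 0 0 0.4; 170 -10 -32 0 0 0 0.4; 230 -14 -32 0 0 0 0.4"}}

```text
t: 13.68
tcp_pos: [0.4875, 0.1951, 0.0609]
tool_rot: [0.767, 0.642, 0.0, 0.0]
force: [0.0, -0.2, -0.1]
finger_gap: 0.702
gripper_force: 0.0
```

Call:
{"op": "move_arm", "data": {"commands": "60 -4 0 0 0 0 0.4; 105 -7 0 0 0 0 0.4; 117 -7 0 0 0 0 0.4; 117 -7 15 0 0 0 0.4; 117 -7 30 0 0 0 0.4"}}

```text
t: 14.3
tcp_pos: [0.5001, 0.3079, 0.029]
tool_rot: [0.767, 0.641, -0.001, -0.0]
force: [0.8, -0.4, -0.2]
finger_gap: 0.7
gripper_force: 0.0
```

```bash
python3 chk.py
```

```text
board [-22.2 297.5] z 29.0 yaw 79.8 gap 0.7 gf 0.0 [ 0.8 -0.4 -0.2] t 14.3
mat [(-21.0, 296.9, 150)]
brd [(-2.4, -49.1, 182), (-0.7, -97.6, 180)]
tray []
```

Call:
{"op": "move_arm", "data": {"commands": "0.3 1 14 0 0 0 0.4; 0.3 1 22 0 0 0 0.4; 0.3 1 25.5 0 0 0 0.4; 0.3 1 25.5 0 0 0 0.4; 0.3 1 25.5 0 0 0 -1"}}

```text
t: 14.98
tcp_pos: [0.5021, 0.3099, 0.005]
tool_rot: [0.767, 0.642, 0.0, 0.0]
force: [-0.6, -0.4, -0.3]
finger_gap: 0.501
gripper_force: 0.0
```

Call:
{"op": "move_arm", "data": {"commands": "0 0 0 0 0 0 -1; 0 0 0 0 0 0 -1; 0 0 0 0 0 0 -1; 0 0 0 0 0 0 -1; 0 0 0 0 0 0 -1"}}

```text
t: 15.6
tcp_pos: [0.5022, 0.31, 0.0054]
tool_rot: [0.767, 0.642, 0.001, 0.0]
force: [0.1, -1.1, 6.0]
finger_gap: 0.386
gripper_force: 39.6
```

```bash
python3 chk.py
```

```text
board [-20.5 299.9] z 5.4 yaw 79.89 gap 0.386 gf 39.6 [ 0.1 -1.1  6. ] t 15.6
mat [(-22.0, 293.4, 108)]
brd [(-2.4, -49.1, 182), (-48.1, -98.5, 187)]
tray []
```

Call:
{"op": "move_arm", "data": {"commands": "0 0 -25 0 0 0 -1; 0 0 -55 0 0 0 -1; -50 3 -55 0 0 0 -1; -110 7 -55 0 0 0 -1; -170 11 -55 0 0 0 -1"}}

```text
t: 16.27
tcp_pos: [0.4827, 0.1392, 0.0597]
tool_rot: [0.766, 0.643, 0.0, 0.0]
force: [1.0, -0.8, 0.1]
finger_gap: 0.383
gripper_force: 39.8
```

Call:
{"op": "move_arm", "data": {"commands": "-60 5 0 0 0 0 -1; -115 9 0 0 0 0 -1; -130 10 0 0 0 0 -1; -130 10 0 0 0 0 -1; -130 10 0 0 0 0 -1"}}

```text
t: 16.9
tcp_pos: [0.4698, 0.0119, 0.0596]
tool_rot: [0.766, 0.643, 0.0, -0.0]
force: [-1.0, 0.4, -1.1]
finger_gap: 0.382
gripper_force: 39.8
```

```bash
python3 chk.py
```

```text
board [0.4 0.8] z 59.6 yaw 79.96 gap 0.382 gf 39.8 [-1.   0.4 -1.1] t 16.9
mat [(17.3, 360.3, 198), (-107.0, 334.7, 197)]
brd [(-48.1, -98.9, 183)]
tray []
```

Call:
{"op": "move_arm", "data": {"commands": "-0.5 0 20 0 0 0 -1; -0.5 0 33 0 0 0 -1; -0.5 0 39 0 0 0 -1; -0.5 0 42 0 0 0 -1; -0.5 0 42 0 0 0 -1"}}

```text
t: 17.58
tcp_pos: [0.4698, 0.0104, 0.0177]
tool_rot: [0.767, 0.642, 0.0, 0.0]
force: [-0.3, -0.3, -1.1]
finger_gap: 0.384
gripper_force: 39.9
```

Call:
{"op": "move_arm", "data": {"commands": "0 0 0 0 0 0 0.2; 0 0 0 0 0 0 0.2; 0 0 0 0 0 0 0.2; 0 0 0 0 0 0 0.2; 0 0 -10 0 0 0 0.4"}}

```text
t: 18.2
tcp_pos: [0.4692, 0.0103, 0.0275]
tool_rot: [0.767, 0.642, -0.0, -0.001]
force: [-0.1, 0.3, 0.1]
finger_gap: 0.7
gripper_force: 0.0
```

Call:
{"op": "move_arm", "data": {"commands": "0 0 -25 0 0 0 0.4; 50 3 -32 0 0 0 0.4; 110 5 -32 0 0 0 0.4; 170 8 -32 0 0 0 0.4; 230 11 -32 0 0 0 0.4"}}

```text
t: 18.82
tcp_pos: [0.5213, 0.2366, 0.0605]
tool_rot: [0.767, 0.642, 0.0, 0.0]
force: [2.1, -0.6, -0.5]
finger_gap: 0.701
gripper_force: 0.0
```

Call:
{"op": "move_arm", "data": {"commands": "60 3 0 0 0 0 0.4; 115 7 0 0 0 0 0.4; 130 7 0 0 0 0 0.4; 130 7 15 0 0 0 0.4; 130 7 30 0 0 0 0.4"}}

```text
t: 19.45
tcp_pos: [0.5496, 0.3595, 0.0283]
tool_rot: [0.767, 0.642, -0.001, -0.0]
force: [0.1, -0.2, 0.3]
finger_gap: 0.7
gripper_force: 0.0
```

```bash
python3 chk.py
```

```text
board [ 17.4 357. ] z 28.3 yaw 79.82 gap 0.7 gf 0.0 [ 0.1 -0.2  0.3] t 19.45
mat [(16.7, 360.0, 184), (-107.3, 335.2, 190)]
brd [(-1.4, -0.3, 179), (-2.4, -49.1, 182), (-48.2, -98.5, 186)]
tray []
```

Call:
{"op": "move_arm", "data": {"commands": "0.8 0.5 14 0 0 0 0.4; 0.8 0.5 22 0 0 0 0.4; 0.8 0.5 25 0 0 0 0.4; 0.8 0.5 25 0 0 0 0.4; 0.8 0.5 25 0 0 0 -1"}}

```text
t: 20.12
tcp_pos: [0.5516, 0.3623, 0.0051]
tool_rot: [0.767, 0.642, 0.0, 0.0]
force: [-0.7, 0.7, 0.1]
finger_gap: 0.501
gripper_force: 0.0
```

Call:
{"op": "move_arm", "data": {"commands": "0 0 0 0 0 0 -1; 0 0 0 0 0 0 -1; 0 0 0 0 0 0 -1; 0 0 0 0 0 0 -1; 0 0 0 0 0 0 -1"}}

```text
t: 20.75
tcp_pos: [0.5517, 0.3624, 0.0055]
tool_rot: [0.767, 0.642, 0.001, 0.0]
force: [-0.3, -0.3, 6.2]
finger_gap: 0.384
gripper_force: 39.7
```

Call:
{"op": "move_arm", "data": {"commands": "0 0 -25 0 0 0 -1; 0 0 -55 0 0 0 -1; -55 -3 -55 0 0 0 -1; -115 -7 -55 0 0 0 -1; -175 -10 -55 0 0 0 -1"}}

```text
t: 21.38
tcp_pos: [0.5101, 0.1904, 0.0595]
tool_rot: [0.766, 0.643, 0.0, 0.0]
force: [0.8, -1.1, -1.3]
finger_gap: 0.378
gripper_force: 39.8
```

Call:
{"op": "move_arm", "data": {"commands": "-60 -3 0 0 0 0 -1; -115 -7 0 0 0 0 -1; -136 -8 0 0 0 0 -1; -136 -8 0 0 0 0 -1; -136 -8 0 0 0 0 -1"}}

```text
t: 22.0
tcp_pos: [0.4793, 0.0596, 0.0595]
tool_rot: [0.767, 0.642, 0.0, 0.0]
force: [0.5, 0.9, -1.0]
finger_gap: 0.378
gripper_force: 39.8
```

```bash
python3 chk.py
```

```text
board [ 1.4 49.4] z 59.5 yaw 79.88 gap 0.378 gf 39.8 [ 0.5  0.9 -1. ] t 22.0
mat [(-107.0, 334.9, 197)]
brd [(-2.6, -49.0, 183), (-48.1, -98.5, 187)]
tray []
```

Call:
{"op": "move_arm", "data": {"commands": "-0.5 -1 20 0 0 0 -1; -0.5 -1 33 0 0 0 -1; -0.5 -1 39 0 0 0 -1; -0.5 -1 42 0 0 0 -1; -0.5 -1 42 0 0 0 -1"}}

```text
t: 22.68
tcp_pos: [0.4781, 0.059, 0.0178]
tool_rot: [0.767, 0.642, 0.0, 0.0]
force: [0.7, 1.2, -0.4]
finger_gap: 0.381
gripper_force: 39.7
```

Call:
{"op": "move_arm", "data": {"commands": "0 0 0 0 0 0 0.2; 0 0 0 0 0 0 0.2; 0 0 0 0 0 0 0.2; 0 0 0 0 0 0 0.2; 0 0 -10 0 0 0 0.4"}}

```text
t: 23.3
tcp_pos: [0.4774, 0.0588, 0.0275]
tool_rot: [0.767, 0.642, -0.001, -0.001]
force: [0.7, 0.1, -0.7]
finger_gap: 0.701
gripper_force: 0.0
```

Call:
{"op": "move_arm", "data": {"commands": "0 0 -25 0 0 0 0.4; 50 -18 -32 0 0 0 0.4; 105 -39 -32 0 0 0 0.4; 160 -60 -32 0 0 0 0.4; 215 -80 -32 0 0 0 0.4"}}

```text
t: 23.92
tcp_pos: [0.4366, 0.2863, 0.0604]
tool_rot: [0.767, 0.642, 0.0, 0.0]
force: [1.0, 0.2, -0.5]
finger_gap: 0.7
gripper_force: 0.0
```

Call:
{"op": "move_arm", "data": {"commands": "50 -19 0 0 0 0 0.4; 72 -27 0 0 0 0 0.4; 72 -27 0 0 0 0 0.4; 72 -27 15 0 0 0 0.4; 72 -27 30 0 0 0 0.4"}}

```text
t: 24.55
tcp_pos: [0.423, 0.3588, 0.0287]
tool_rot: [0.767, 0.641, -0.0, -0.0]
force: [-0.2, 0.2, 0.0]
finger_gap: 0.704
gripper_force: 0.0
```

```bash
python3 chk.py
```

```text
board [-107.   333.9] z 28.7 yaw 79.78 gap 0.704 gf 0.0 [-0.2  0.2  0. ] t 24.55
mat [(-107.1, 335.0, 192)]
brd [(-1.9, 48.9, 180), (-1.4, -0.5, 178), (-2.4, -49.1, 182), (-48.1, -98.5, 187)]
tray []
```

Call:
{"op": "move_arm", "data": {"commands": "0 0.5 14 0 0 0 0.4; 0 0.5 22 0 0 0 0.4; 0 0.5 25 0 0 0 0.4; 0 0.5 25 0 0 0 0.4; 0 0.5 25 0 0 0 -1"}}

```text
t: 25.22
tcp_pos: [0.4237, 0.3603, 0.005]
tool_rot: [0.767, 0.642, 0.0, 0.0]
force: [0.4, -0.9, 0.7]
finger_gap: 0.5
gripper_force: 0.0
```

Call:
{"op": "move_arm", "data": {"commands": "0 0 0 0 0 0 -1; 0 0 0 0 0 0 -1; 0 0 0 0 0 0 -1; 0 0 0 0 0 0 -1; 0 0 0 0 0 0 -1"}}

```text
t: 25.85
tcp_pos: [0.4237, 0.3603, 0.0054]
tool_rot: [0.767, 0.642, 0.001, 0.0]
force: [-1.0, 0.4, 5.5]
finger_gap: 0.383
gripper_force: 39.5
```

Call:
{"op": "move_arm", "data": {"commands": "0 0 -25 0 0 0 -1; 0 0 -55 0 0 0 -1; -50 22 -55 0 0 0 -1; -100 44 -55 0 0 0 -1; -150 66 -55 0 0 0 -1"}}

```text
t: 26.48
tcp_pos: [0.4624, 0.1996, 0.0597]
tool_rot: [0.766, 0.642, 0.0, 0.0]
force: [0.3, -0.2, -1.4]
finger_gap: 0.384
gripper_force: 39.8
```

Call:
{"op": "move_arm", "data": {"commands": "-50 23 0 0 0 0 -1; -80 38 0 0 0 0 -1; -90 40 0 0 0 0 -1; -90 40 0 0 0 0 -1; -90 40 0 0 0 0 -1"}}

```text
t: 27.1
tcp_pos: [0.4849, 0.1063, 0.0595]
tool_rot: [0.766, 0.643, -0.0, -0.0]
force: [-0.2, 0.5, -0.4]
finger_gap: 0.381
gripper_force: 39.8
```

```bash
python3 chk.py
```

```text
board [-1.4 96.4] z 59.5 yaw 79.96 gap 0.381 gf 39.8 [-0.2  0.5 -0.4] t 27.1
mat []
brd [(-1.4, 45.6, 142), (-1.5, -0.3, 180), (-2.4, -49.1, 182), (-48.1, -98.5, 187)]
tray []
```

Call:
{"op": "move_arm", "data": {"commands": "-0.5 1 20 0 0 0 -1; -0.5 1 33 0 0 0 -1; -0.5 1 39 0 0 0 -1; -0.5 1 42 0 0 0 -1; -0.5 1 42 0 0 0 -1"}}

```text
t: 27.78
tcp_pos: [0.4866, 0.1046, 0.0177]
tool_rot: [0.767, 0.642, 0.0, 0.0]
force: [-0.0, -0.1, -1.2]
finger_gap: 0.38
gripper_force: 39.9
```

Call:
{"op": "move_arm", "data": {"commands": "0 0 0 0 0 0 0.2; 0 0 0 0 0 0 0.2; 0 0 0 0 0 0 0.2; 0 0 0 0 0 0 0.2; 0 0 -10 0 0 0 0.1"}}

```text
t: 28.4
tcp_pos: [0.486, 0.1045, 0.0275]
tool_rot: [0.767, 0.642, -0.001, -0.001]
force: [-0.6, -0.1, 0.0]
finger_gap: 0.548
gripper_force: 0.0
```

Call:
{"op": "move_arm", "data": {"commands": "0 0 -25 0 0 0 0.1; -50 -12 -32 0 0 0 0.1; -105 -26 -32 0 0 0 0.1; -160 -40 -32 0 0 0 0.1; -193 -46 -32 0 0 0 0.1"}}

```text
t: 29.02
tcp_pos: [0.4063, -0.0792, 0.0602]
tool_rot: [0.767, 0.641, 0.0, 0.0]
force: [-0.7, 0.4, 0.7]
finger_gap: 0.548
gripper_force: 0.0
```

```bash
python3 chk.py
python3 - <<'E'
from h import *
s=snapshot("wrist"); cv2.imwrite("pics/w3.png",s["image"][:,:,::-1])
E
```

```text
board [ -45.9 -100.1] z 60.2 yaw 79.77 gap 0.548 gf 0.0 [-0.7  0.4  0.7] t 29.025
mat []
brd [(-1.1, 94.3, 184), (-1.9, 48.9, 181), (-1.4, -0.5, 178), (-2.6, -49.2, 185)]
tray []
```

View pics/w3.png

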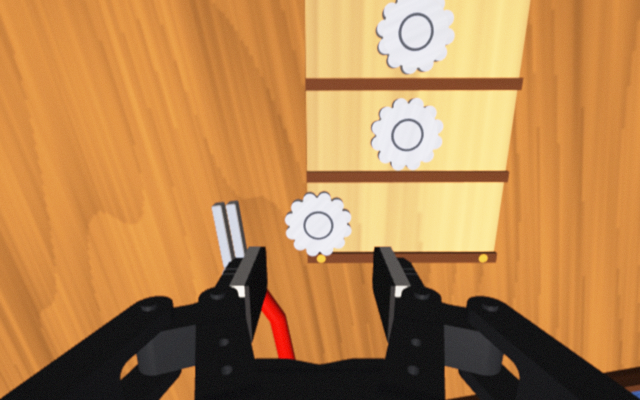

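Call:
{"op": "move_arm", "data": {"commands": "-0.5 1 20 0 0 0 0.1; -0.5 1 33 0 0 0 0.1; -0.5 1 39 0 0 0 0.1; -0.5 1 42 0 0 0 0.1; -0.5 1 42 0 0 0 0.1"}}

```text
t: 29.75
tcp_pos: [0.4083, -0.0778, 0.0176]
tool_rot: [0.767, 0.642, -0.0, -0.0]
force: [-0.0, 0.8, 0.2]
finger_gap: 0.553
gripper_force: 0.0
```

Call:
{"op": "move_arm", "data": {"commands": "0 0 0 0 0 0 -1; 0 0 0 0 0 0 -1; 0 0 0 0 0 0 -1; 0 0 0 0 0 0 -1; 0 0 -15 0 0 0 -1"}}

```text
t: 30.38
tcp_pos: [0.4079, -0.0779, 0.0324]
tool_rot: [0.767, 0.642, -0.0, -0.001]
force: [-0.1, 0.1, -1.3]
finger_gap: 0.373
gripper_force: 39.7
```

```bash
python3 chk.py
```

```text
board [-44.6 -98.6] z 32.4 yaw 79.88 gap 0.373 gf 39.7 [-0.1  0.1 -1.3] t 30.375
mat []
brd [(7.4, 92.4, 82), (1.3, 48.1, 144), (-1.5, -0.3, 180), (-2.3, -48.9, 180)]
tray []
```

Call:
{"op": "move_arm", "data": {"commands": "1 25 0 0 0 0 -1; 1 44 0 0 0 0 -1; 1 44 0 0 0 0 -1; 1 44 8 0 0 0 -1; 1 44 14.5 0 0 0 -1"}}

```text
t: 31.05
tcp_pos: [0.4502, -0.0843, 0.0179]
tool_rot: [0.767, 0.642, -0.0, -0.001]
force: [-6.2, 3.0, 57.0]
finger_gap: 0.378
gripper_force: 45.0
```

Call:
{"op": "move_arm", "data": {"commands": "0 0 0 0 0 0 -1; 0 0 0 0 0 0 0.2; 0 0 0 0 0 0 0.2; 0 0 0 0 0 0 0.2; 0 0 0 0 0 0 0.2"}}

```text
t: 31.68
tcp_pos: [0.4516, -0.0848, 0.0179]
tool_rot: [0.767, 0.642, -0.0, -0.0]
force: [-0.9, -0.8, 0.4]
finger_gap: 0.602
gripper_force: 0.0
```

Call:
{"op": "move_arm", "data": {"commands": "0 0 -20 0 0 0 0.2; 0 0 -60 0 0 0 0.2; 0 0 -100 0 0 0 0.2; 0 0 -100 0 0 0 0.2; 0 0 -100 0 0 0 0.2"}}

```text
t: 32.3
tcp_pos: [0.4513, -0.0846, 0.1178]
tool_rot: [0.767, 0.642, -0.0, -0.0]
force: [-0.1, 0.4, -0.0]
finger_gap: 0.598
gripper_force: 0.0
```

```bash
python3 chk.py
python3 - <<'E'
from h import *
print(go([663.3,23.5,120],6));
E
```

```text
board [ -0.6 -97.5] z 117.8 yaw 79.88 gap 0.598 gf 0.0 [-0.1  0.4 -0. ] t 32.3
mat []
brd [(-1.1, 94.3, 184), (-1.9, 48.9, 180), (-1.4, -0.3, 179), (-1.1, -41.2, 89)]
tray []
(array([143.6, 190. ,  -2.9]), np.float64(73.88))
```

Call:
{"op": "move_arm", "data": {"commands": "14 19 0 0 0 7.4 0.2; 29 38 0 0 0 14.8 0.2; 43 57 0 0 0 22.2 0.2; 58 76 0 0 0 29.6 0.2; 72 95 0 0 0 37 0.2"}}

```text
t: 32.98
tcp_pos: [0.5574, -0.0299, 0.1161]
tool_rot: [0.932, 0.364, -0.002, -0.001]
force: [-0.3, -0.1, -1.0]
finger_gap: 0.599
gripper_force: 0.0
```

Call:
{"op": "move_arm", "data": {"commands": "29 8 0 0 0 8 0.2; 58 16 0 0 0 16 0.2; 86 24 0 0 0 24 0.2; 114 33 0 0 0 32 0.2; 114 33 0 0 0 36.9 0.2"}}

```text
t: 33.6
tcp_pos: [0.6649, 0.0237, 0.1156]
tool_rot: [0.999, 0.051, -0.001, -0.0]
force: [-0.1, -0.5, 0.1]
finger_gap: 0.599
gripper_force: 0.0
```

Call:
{"op": "move_arm", "data": {"commands": "0 0 0 0 0 0 0.2; 0 0 0 0 0 0 0.2; 0 0 0 0 0 0 0.2; 0 0 0 0 0 0 0.2; 0 0 0 0 0 0 0.2"}}

```text
t: 34.22
tcp_pos: [0.6638, 0.0226, 0.1183]
tool_rot: [0.999, 0.052, 0.0, 0.0]
force: [-0.4, -0.1, -0.9]
finger_gap: 0.601
gripper_force: 0.0
```

```bash
python3 chk.py
python3 - <<'E'
from h import *
print(me()[:2],go([663.3,23.5,40],6))
s=snapshot("wrist"); cv2.imwrite("pics/w4.png",s["image"][:,:,::-1]); print(proj(s,[.6633,.0235,.0655]))
E
```

```text
board [189.5  45.7] z 118.3 yaw 5.98 gap 0.601 gf 0.0 [-0.4 -0.1 -0.9] t 34.225
mat []
brd [(-2.6, -49.0, 183), (-4.0, -97.6, 182)]
tray []
(array([663.89967646,  22.68482651, 118.29646892]), np.float64(5.980885940464506)) (array([-0.5, -0.9, 78.3]), np.float64(-0.02))
[[315.93658938 223.97921548]]
```

View pics/w4.png

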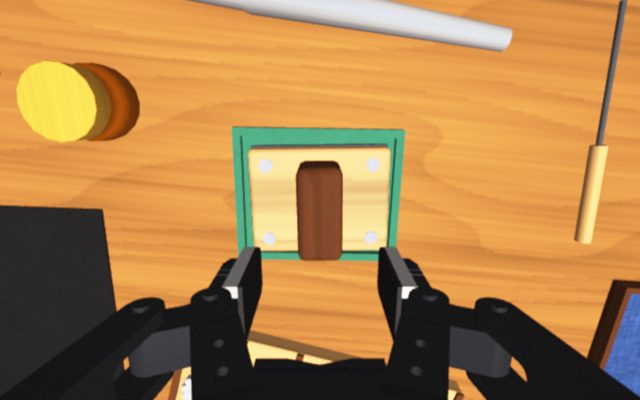

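Call:
{"op": "move_arm", "data": {"commands": "-0.5 -0.9 25 0 0 0 0.2; -0.5 -0.9 50 0 0 0 0.2; -0.5 -0.9 70 0 0 0 0.2; -0.5 -0.9 80 0 0 0 0.2; -0.5 -0.9 80 0 0 0 0.2"}}

```text
t: 34.95
tcp_pos: [0.6629, 0.0236, 0.0374]
tool_rot: [0.999, 0.052, -0.001, -0.0]
force: [0.0, 0.8, -0.3]
finger_gap: 0.601
gripper_force: 0.0
```

Call:
{"op": "move_arm", "data": {"commands": "0 0 0 0 0 0 -1; 0 0 0 0 0 0 -1; 0 0 0 0 0 0 -1; 0 0 0 0 0 0 -1; 0 0 0 0 0 0 -1", "grip_force": 70}}

```text
t: 35.58
tcp_pos: [0.6641, 0.0235, 0.0387]
tool_rot: [0.999, 0.052, 0.001, 0.0]
force: [0.6, -1.5, 1.4]
finger_gap: 0.313
gripper_force: 72.7
```

Run:
```python
from h import *
p,ya,M,st=me(); print(p,ya,st["finger_gap"],st["gripper_force"],st["force"],st["ft_torque"])
```

```text
[664.0924995   23.47145848  38.70026031] 5.980414019429493 0.31311913485221954 72.66176462173462 [ 0.58160844 -1.47470276  1.35089619] [ 0.07440517 -0.21417854 -0.0023976 ]
```

Call:
{"op": "move_arm", "data": {"commands": "0 0 -8 0 0 0 -1; 0 0 -20 0 0 0 -1; 0 0 -35 0 0 0 -1; 0 0 -50 0 0 0 -1; 0 0 -50 0 0 0 -1"}}

```text
t: 36.2
tcp_pos: [0.6647, 0.0235, 0.0903]
tool_rot: [0.999, 0.052, 0.002, 0.0]
force: [-0.5, -0.7, -4.2]
finger_gap: 0.312
gripper_force: 72.1
```

```bash
python3 - <<'E'
from h import *
p,ya,M,st=me(); print(p,ya,st["finger_gap"],st["gripper_force"],st["force"],st["ft_torque"],go([486,107,88],-10.2))
E
python3 chk.py
```

```text
[664.70247244  23.47656498  90.33131277] 5.983932196581902 0.3124265622041398 72.1239709854126 [-0.46938791 -0.69097047 -4.20796695] [ 0.0417476  -0.00723561 -0.02937824] (array([-169. , -101.7,    1.5]), np.float64(16.18))
board [190.2  46.7] z 90.3 yaw 5.98 gap 0.312 gf 72.1 [-0.5 -0.7 -4.2] t 36.2
mat []
brd [(-2.6, -49.0, 183), (-4.0, -97.6, 182)]
tray []
```

Call:
{"op": "move_arm", "data": {"commands": "-34 -20 0 0 0 3.2 -1; -68 -41 0 0 0 6.5 -1; -102 -61 0 0 0 9.7 -1; -140 -84 0 0 0 13 -1; -169 -102 0 0 0 16.2 -1"}}

```text
t: 36.88
tcp_pos: [0.4821, 0.1081, 0.0879]
tool_rot: [0.996, -0.09, -0.001, 0.0]
force: [-0.7, 0.5, -3.2]
finger_gap: 0.315
gripper_force: 72.1
```

Call:
{"op": "move_arm", "data": {"commands": "0 0 5 0 0 0 -1; 0 0 10 0 0 0 -1; 0 0 15 0 0 0 -1; 0 0 15 0 0 0 -1; 0 0 15 0 0 0 -1"}}

```text
t: 37.5
tcp_pos: [0.485, 0.1072, 0.073]
tool_rot: [0.996, -0.089, 0.0, 0.0]
force: [-0.2, 0.3, -3.8]
finger_gap: 0.313
gripper_force: 72.1
```

```bash
python3 chk.py
python3 - <<'E'
from h import *
s=snapshot("wrist"); cv2.imwrite("pics/w5.png",s["image"][:,:,::-1])
E
```

```text
board [-1.4 97.3] z 73.0 yaw -10.25 gap 0.313 gf 72.1 [-0.2  0.3 -3.8] t 37.5
mat []
brd [(-0.7, 42.7, 81), (-1.5, -0.3, 180), (-2.4, -49.1, 182), (-4.1, -97.6, 181)]
tray []
```

View pics/w5.png

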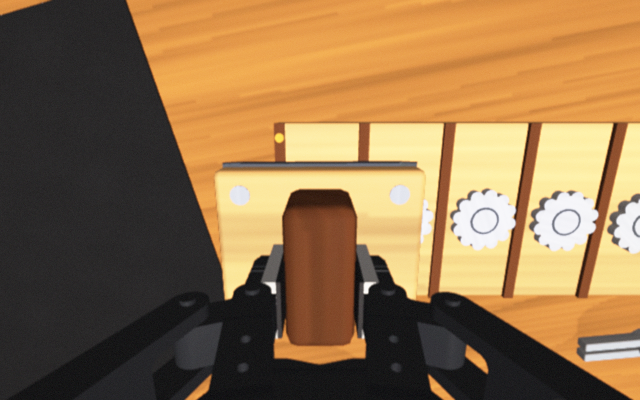

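Call:
{"op": "move_arm", "data": {"commands": "0 0 5 0 0 0 -1; 0 0 10 0 0 0 -1; 0 0 13 0 0 0 -1; 0 0 15 0 0 0 -1; 0 0 17 0 0 0 -1"}}

```text
t: 38.22
tcp_pos: [0.4845, 0.1075, 0.0561]
tool_rot: [0.996, -0.089, -0.0, 0.0]
force: [-1.1, 0.8, 2.0]
finger_gap: 0.316
gripper_force: 72.5
```

Call:
{"op": "move_arm", "data": {"commands": "0 0 0.5 0 0 0 -1; 0 0 1 0 0 0 -1; 0 0 1 0 0 0 -1; 0 0 1 0 0 0 -1; 0 0 1 0 0 0 -1"}}

```text
t: 38.85
tcp_pos: [0.4845, 0.1075, 0.0553]
tool_rot: [0.996, -0.089, -0.0, -0.0]
force: [-1.9, -0.2, 4.2]
finger_gap: 0.312
gripper_force: 72.8
```

Call:
{"op": "move_arm", "data": {"commands": "0 4 0 0 0 0 -1; 0 10 0 0 0 0 -1; 0 18 0 0 0 0 -1; 0 26 0 0 0 0 -1; 0 34 0 0 0 0 -1"}}

```text
t: 39.48
tcp_pos: [0.4787, 0.0733, 0.0552]
tool_rot: [0.996, -0.089, 0.0, -0.0]
force: [0.3, 4.8, 4.0]
finger_gap: 0.311
gripper_force: 73.0
```

Call:
{"op": "move_arm", "data": {"commands": "0 8 0 0 0 0 -1; 0 16 0 0 0 0 -1; 0 24 0 0 0 0 -1; 0 32 0 0 0 0 -1; 0 40 0 0 0 0 -1"}}

```text
t: 40.1
tcp_pos: [0.4713, 0.0341, 0.0551]
tool_rot: [0.996, -0.089, -0.0, -0.0]
force: [1.6, 3.7, 4.6]
finger_gap: 0.314
gripper_force: 73.1
```

```bash
python3 chk.py
```

```text
board [-2.  22.9] z 55.1 yaw -10.22 gap 0.314 gf 73.1 [1.6 3.7 4.6] t 40.1
mat []
brd [(-2.0, -57.0, 91), (-4.0, -97.7, 181)]
tray []
```

Call:
{"op": "move_arm", "data": {"commands": "0 8 0 0 0 0 -1; 0 16 0 0 0 0 -1; 0 24 0 0 0 0 -1; 0 32 0 0 0 0 -1; 0 40 0 0 0 0 -1"}}

```text
t: 40.78
tcp_pos: [0.4642, -0.0053, 0.0551]
tool_rot: [0.996, -0.089, -0.0, -0.0]
force: [0.8, 3.3, 3.4]
finger_gap: 0.311
gripper_force: 73.0
```

Call:
{"op": "move_arm", "data": {"commands": "0 8 0 0 0 0 -1; 0 16 0 0 0 0 -1; 0 24 0 0 0 0 -1; 0 32 0 0 0 0 -1; 0 40 0 0 0 0 -1"}}

```text
t: 41.4
tcp_pos: [0.4571, -0.0446, 0.0551]
tool_rot: [0.996, -0.089, -0.0, -0.0]
force: [0.9, 3.9, 3.4]
finger_gap: 0.312
gripper_force: 73.0
```

Call:
{"op": "move_arm", "data": {"commands": "0 8 0 0 0 0 -1; 0 16 0 0 0 0 -1; 0 24 0 0 0 0 -1; 0 32 0 0 0 0 -1; 0 39 0 0 0 0 -1"}}

```text
t: 42.02
tcp_pos: [0.4501, -0.083, 0.0551]
tool_rot: [0.996, -0.089, -0.0, -0.0]
force: [0.8, 3.7, 4.0]
finger_gap: 0.31
gripper_force: 73.0
```

Call:
{"op": "move_arm", "data": {"commands": "0 0 0 0 0 0 -1; 0 0 0 0 0 0 -1; 0 0 0 0 0 0 -1; 0 0 0 0 0 0 -1; 0 0 0 0 0 0 -1"}}

```text
t: 42.65
tcp_pos: [0.4507, -0.0827, 0.0552]
tool_rot: [0.996, -0.089, 0.0, 0.0]
force: [-1.0, -3.1, 3.8]
finger_gap: 0.316
gripper_force: 73.0
```

```bash
python3 chk.py
python3 - <<'E'
from h import *
for n in("top","scene"):
    s=snapshot(n); cv2.imwrite(f"pics/{n}2.png",cv2.resize(s["image"][150:300,150:470] if n=="top" else s["image"][100:300,150:470],None,fx=2.4,fy=2.4,interpolation=2)[:,:,::-1])
E
```

```text
board [ -1.6 -95.7] z 55.2 yaw -10.2 gap 0.316 gf 73.0 [-1.  -3.1  3.8] t 42.65
mat []
brd [(-1.1, 94.3, 184), (-1.8, 49.1, 182), (-1.4, -0.3, 181)]
tray []
```

View pics/scene2.png

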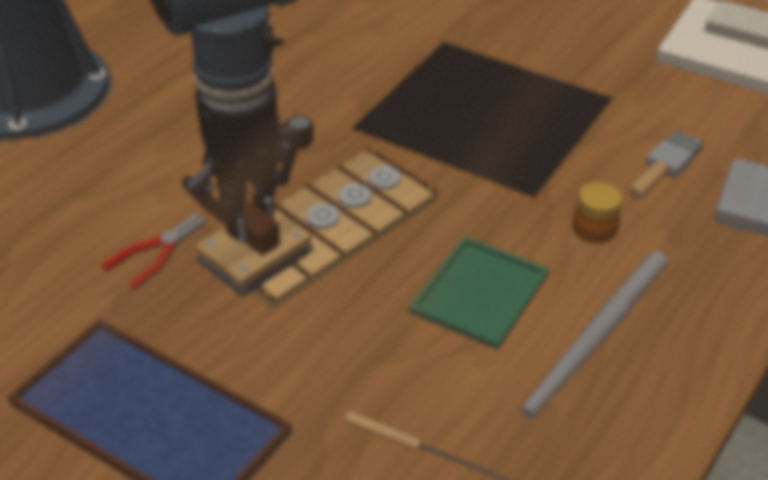

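Call:
{"op": "move_arm", "data": {"commands": "0 -4 0 0 0 0 -1; 0 -10 0 0 0 0 -1; 0 -18 0 0 0 0 -1; 0 -26 0 0 0 0 -1; 0 -34 0 0 0 0 -1"}}

```text
t: 43.42
tcp_pos: [0.4564, -0.0483, 0.0551]
tool_rot: [0.996, -0.089, -0.0, -0.0]
force: [-0.6, -3.6, 4.2]
finger_gap: 0.315
gripper_force: 73.0
```

Call:
{"op": "move_arm", "data": {"commands": "0 -8 0 0 0 0 -1; 0 -16 0 0 0 0 -1; 0 -24 0 0 0 0 -1; 0 -32 0 0 0 0 -1; 0 -40 0 0 0 0 -1"}}

```text
t: 44.05
tcp_pos: [0.4635, -0.0091, 0.0551]
tool_rot: [0.996, -0.089, -0.0, -0.0]
force: [0.1, -4.1, 3.4]
finger_gap: 0.314
gripper_force: 73.1
```

Call:
{"op": "move_arm", "data": {"commands": "0 -8 0 0 0 0 -1; 0 -16 0 0 0 0 -1; 0 -24 0 0 0 0 -1; 0 -32 0 0 0 0 -1; 0 -40 0 0 0 0 -1"}}

```text
t: 44.68
tcp_pos: [0.4706, 0.0303, 0.0551]
tool_rot: [0.996, -0.089, -0.0, -0.0]
force: [-0.9, -3.8, 3.6]
finger_gap: 0.314
gripper_force: 73.1
```

```bash
python3 chk.py
```

```text
board [-2. 19.] z 55.1 yaw -10.22 gap 0.314 gf 73.1 [-0.9 -3.8  3.6] t 44.675
mat []
brd [(-4.0, -97.6, 182)]
tray []
```

Call:
{"op": "move_arm", "data": {"commands": "0 -8 0 0 0 0 -1; 0 -16 0 0 0 0 -1; 0 -24 0 0 0 0 -1; 0 -32 0 0 0 0 -1; 0 -40 0 0 0 0 -1"}}

```text
t: 45.35
tcp_pos: [0.4777, 0.0696, 0.0551]
tool_rot: [0.996, -0.089, -0.0, -0.0]
force: [-0.9, -2.7, 4.1]
finger_gap: 0.308
gripper_force: 73.1
```

Call:
{"op": "move_arm", "data": {"commands": "0 -8 0 0 0 0 -1; 0 -16 0 0 0 0 -1; 0 -24 0 0 0 0 -1; 0 -32 0 0 0 0 -1; 0 -39 0 0 0 0 -1"}}

```text
t: 45.98
tcp_pos: [0.4845, 0.1079, 0.0551]
tool_rot: [0.996, -0.089, -0.0, 0.0]
force: [-1.3, -4.0, 4.1]
finger_gap: 0.315
gripper_force: 73.1
```

Call:
{"op": "move_arm", "data": {"commands": "0 0 0 0 0 0 -1; 0 0 0 0 0 0 -1; 0 0 0 0 0 0 -1; 0 0 0 0 0 0 -1; 0 0 0 0 0 0 -1"}}

```text
t: 46.6
tcp_pos: [0.4847, 0.1075, 0.0552]
tool_rot: [0.996, -0.089, 0.0, -0.0]
force: [-0.0, 3.4, 3.4]
finger_gap: 0.312
gripper_force: 73.1
```

Call:
{"op": "move_arm", "data": {"commands": "0 0 -6 0 0 0 -1; 0 0 -15 0 0 0 -1; 0 0 -25 0 0 0 -1; 0 0 -35 0 0 0 -1; 0 0 -35 0 0 0 -1"}}

```text
t: 47.22
tcp_pos: [0.4852, 0.1074, 0.0911]
tool_rot: [0.996, -0.089, 0.001, -0.0]
force: [0.7, -0.3, -3.3]
finger_gap: 0.315
gripper_force: 72.1
```

```bash
python3 chk.py
python3 - <<'E'
from h import *
print(me()[:2],go([663.2,25,90],5.5))
E
```

```text
board [-1.2 97.5] z 91.1 yaw -10.22 gap 0.315 gf 72.1 [ 0.7 -0.3 -3.3] t 47.225
mat []
brd [(-0.4, 43.1, 92), (-1.4, -0.5, 178), (-2.4, -49.1, 182), (-4.1, -97.6, 181)]
tray []
(array([484.8785262 , 107.39935596,  90.67999868]), np.float64(-10.216944411229758)) (array([190.1,  49.5,   0.9]), np.float64(-15.72))
```

Call:
{"op": "move_arm", "data": {"commands": "40 10 0 0 0 -3.2 -1; 80 20 0 0 0 -6.5 -1; 120 31 0 0 0 -9.7 -1; 160 41 0 0 0 -13 -1; 190 49.5 0 0 0 -15.7 -1"}}

```text
t: 47.9
tcp_pos: [0.664, 0.0241, 0.0893]
tool_rot: [0.999, 0.048, -0.0, 0.0]
force: [-0.6, 0.4, -3.0]
finger_gap: 0.31
gripper_force: 72.0
```

Call:
{"op": "move_arm", "data": {"commands": "0 0 5 0 0 0 -1; 0 0 15 0 0 0 -1; 0 0 25 0 0 0 -1; 0 0 25 0 0 0 -1; 0 0 25 0 0 0 -1"}}

```text
t: 48.52
tcp_pos: [0.6626, 0.0254, 0.0651]
tool_rot: [0.999, 0.048, -0.0, -0.0]
force: [0.4, 0.3, -3.6]
finger_gap: 0.315
gripper_force: 72.0
```

```bash
python3 chk.py
python3 - <<'E'
from h import *
print(me()[:2],go([663.2,25,40],5.5))
s=snapshot("wrist"); cv2.imwrite("pics/w6.png",s["image"][:,:,::-1])
E
```

```text
board [187.8  48.2] z 65.1 yaw 5.51 gap 0.315 gf 72.0 [ 0.4  0.3 -3.6] t 48.525
mat []
brd [(-2.6, -49.0, 183), (-4.0, -97.6, 182)]
tray []
(array([662.8966159 ,  25.25501815,  65.41132754]), np.float64(5.499442953095306)) (array([ 0.3,  0.3, 25.4]), np.float64(-0.0))
```

View pics/w6.png

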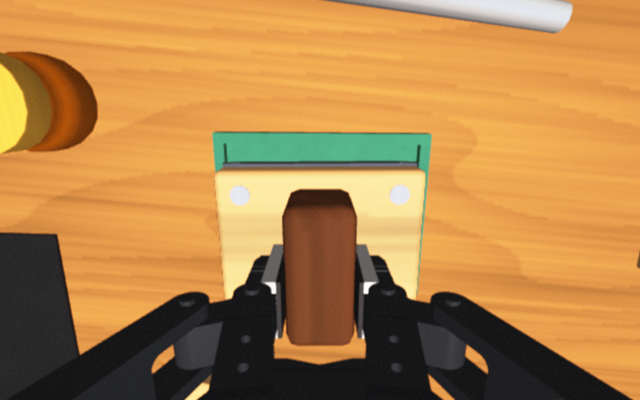

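Call:
{"op": "move_arm", "data": {"commands": "0 0 8 0 0 0 -1; 0 0 15 0 0 0 -1; 0 0 20 0 0 0 -1; 0 0 24 0 0 0 -1; 0 0 26 0 0 0 -1"}}

```text
t: 49.25
tcp_pos: [0.6626, 0.025, 0.0391]
tool_rot: [0.999, 0.048, -0.0, -0.0]
force: [-1.6, -0.2, 2.6]
finger_gap: 0.315
gripper_force: 72.7
```

Call:
{"op": "move_arm", "data": {"commands": "0 0 0 0 0 0 -1; 0 0 0 0 0 0 -0.1; 0 0 0 0 0 0 0.2; 0 0 0 0 0 0 0.2; 0 0 0 0 0 0 0.2"}}

```text
t: 49.88
tcp_pos: [0.663, 0.025, 0.0393]
tool_rot: [0.999, 0.048, 0.0, 0.0]
force: [0.3, 0.5, -0.2]
finger_gap: 0.598
gripper_force: 0.0
```

Call:
{"op": "move_arm", "data": {"commands": "0 0 -10 0 0 0 0.2; 0 0 -35 0 0 0 0.2; 0 0 -60 0 0 0 0.2; 0 0 -60 0 0 0 0.2; 0 0 -60 0 0 0 0.2"}}

```text
t: 50.5
tcp_pos: [0.6623, 0.0251, 0.0988]
tool_rot: [0.999, 0.048, -0.0, -0.0]
force: [-0.5, -0.7, 1.1]
finger_gap: 0.603
gripper_force: 0.0
```

```bash
python3 chk.py
python3 - <<'E'
from h import *
print(me()[:2],go([473,106,100],79.8))
s=snapshot("wrist"); cv2.imwrite("pics/w7.png",s["image"][:,:,::-1])
E
```

```text
board [187.6  47.9] z 98.8 yaw 5.48 gap 0.603 gf 0.0 [-0.5 -0.7  1.1] t 50.5
mat []
brd [(-2.6, -49.0, 183), (-4.0, -97.6, 182)]
tray []
(array([661.96019573,  25.110478  ,  98.18234741]), np.float64(5.482668426681159)) (array([-180.4,  -98.6,   -1.4]), np.float64(-74.32))
```

View pics/w7.png

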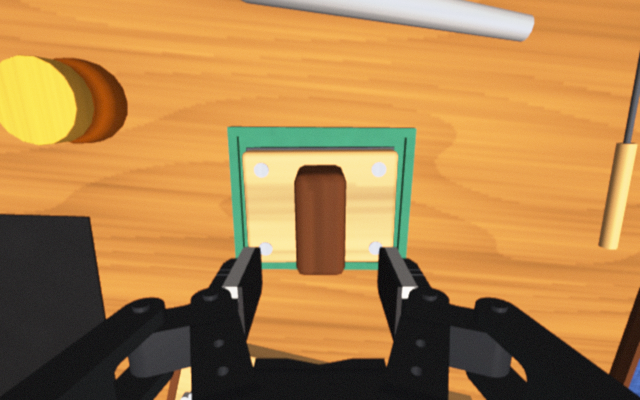

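Call:
{"op": "move_arm", "data": {"commands": "-22 9 0 0 0 -7.4 0.2; -44 18 0 0 0 -14.8 0.2; -66 26 0 0 0 -22.2 0.2; -88 35 0 0 0 -29.6 0.2; -111 44 0 0 0 -37 0.2"}}

```text
t: 51.22
tcp_pos: [0.5553, -0.0296, 0.0981]
tool_rot: [0.931, 0.364, -0.001, -0.001]
force: [0.3, 0.5, -0.5]
finger_gap: 0.6
gripper_force: 0.0
```

Call:
{"op": "move_arm", "data": {"commands": "-29 -8 0 0 0 -8 0.2; -58 -16 0 0 0 -16 0.2; -87 -24 0 0 0 -24 0.2; -116 -31 0 0 0 -32 0.2; -116 -31 0 0 0 -37.3 0.2"}}

```text
t: 51.85
tcp_pos: [0.4471, -0.0848, 0.0983]
tool_rot: [0.767, 0.642, -0.001, -0.002]
force: [-0.1, 1.3, 0.3]
finger_gap: 0.599
gripper_force: 0.0
```

Call:
{"op": "move_arm", "data": {"commands": "0 0 20 0 0 0 0.2; 0 0 40 0 0 0 0.2; 0 0 40 0 0 0 0.2; 0 0 40 0 0 0 0.2; 0 0 40 0 0 0 0.2"}}

```text
t: 52.48
tcp_pos: [0.4504, -0.085, 0.0596]
tool_rot: [0.767, 0.641, 0.0, 0.0]
force: [0.6, 0.1, 1.3]
finger_gap: 0.598
gripper_force: 0.0
```

```bash
python3 chk.py
```

```text
board [ -1.5 -98. ] z 59.6 yaw 79.79 gap 0.598 gf 0.0 [0.6 0.1 1.3] t 52.475
mat []
brd [(-1.0, 94.4, 185), (-1.8, 49.1, 182), (-1.4, -0.5, 180), (-0.7, -40.4, 77)]
tray []
```

Call:
{"op": "move_arm", "data": {"commands": "0 -1.5 20 0 0 0 0.2; 0 -1.5 33 0 0 0 0.2; 0 -1.5 39 0 0 0 0.2; 0 -1.5 42 0 0 0 0.2; 0 -1.5 42.2 0 0 0 0.2"}}

```text
t: 53.15
tcp_pos: [0.4487, -0.0846, 0.0169]
tool_rot: [0.767, 0.641, 0.0, 0.0]
force: [-0.4, 0.2, -0.8]
finger_gap: 0.6
gripper_force: 0.0
```

Call:
{"op": "move_arm", "data": {"commands": "0 0 0 0 0 0 -1; 0 0 0 0 0 0 -1; 0 0 0 0 0 0 -1; 0 0 0 0 0 0 -1; 0 0 0 0 0 0 -1", "grip_force": 40}}

```text
t: 53.78
tcp_pos: [0.4488, -0.0847, 0.0176]
tool_rot: [0.767, 0.641, 0.0, 0.001]
force: [-0.4, -0.0, 6.2]
finger_gap: 0.383
gripper_force: 39.4
```

Call:
{"op": "move_arm", "data": {"commands": "0 0 -20 0 0 0 -1; 0 0 -42 0 0 0 -1; -50 5 -42 0 0 0 -1; -100 10 -42 0 0 0 -1; -150 15 -42 0 0 0 -1"}}

```text
t: 54.4
tcp_pos: [0.4366, -0.2362, 0.0591]
tool_rot: [0.767, 0.642, 0.0, 0.0]
force: [1.3, 0.6, -0.9]
finger_gap: 0.38
gripper_force: 39.8
```

Call:
{"op": "move_arm", "data": {"commands": "-50 5 0 0 0 0 -1; -80 9 0 0 0 0 -1; -86 9 0 0 0 0 -1; -86 9 15 0 0 0 -1; -86 9 30 0 0 0 -1"}}

```text
t: 55.02
tcp_pos: [0.4298, -0.319, 0.0277]
tool_rot: [0.767, 0.642, 0.0, -0.001]
force: [-0.5, -0.5, -1.6]
finger_gap: 0.38
gripper_force: 39.8
```

```bash
python3 chk.py
python3 - <<'E'
from h import *
s=snapshot("wrist"); cv2.imwrite("pics/w8.png",s["image"][:,:,::-1])
E
```

```text
board [  19.7 -331.9] z 27.7 yaw 79.86 gap 0.38 gf 39.8 [-0.5 -0.5 -1.6] t 55.025
mat []
brd [(-1.1, 94.4, 185), (-1.9, 48.9, 181), (-1.4, -0.3, 181), (-2.6, -49.0, 183)]
tray []
```

View pics/w8.png

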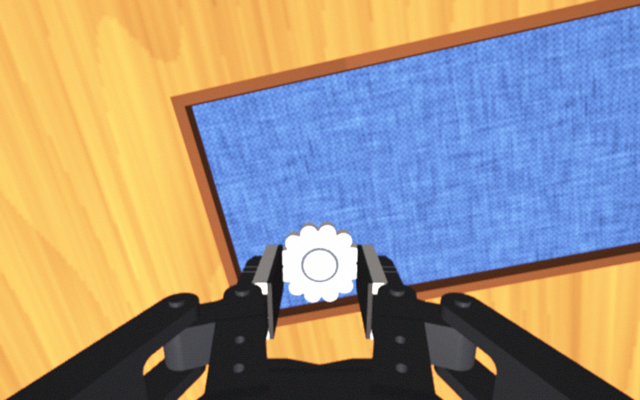

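Call:
{"op": "move_arm", "data": {"commands": "2 4 8 0 0 0 -1; 2 4 14 0 0 0 -1; 2 4 18 0 0 0 -1; 2 4 20 0 0 0 -1; 2 4 20 0 0 0 -1"}}

```text
t: 55.75
tcp_pos: [0.4345, -0.3199, 0.0089]
tool_rot: [0.767, 0.641, 0.0, -0.0]
force: [-0.1, 0.1, -0.6]
finger_gap: 0.38
gripper_force: 39.8
```

Call:
{"op": "move_arm", "data": {"commands": "0 0 0 0 0 0 0; 0 0 0 0 0 0 0; 0 0 0 0 0 0 0; 0 0 0 0 0 0 0; 0 0 -10 0 0 0 0"}}

```text
t: 56.38
tcp_pos: [0.4342, -0.3194, 0.0187]
tool_rot: [0.767, 0.641, -0.0, -0.001]
force: [0.4, 0.3, 0.5]
finger_gap: 0.5
gripper_force: 0.0
```

Call:
{"op": "move_arm", "data": {"commands": "0 0 -20 0 0 0 0.2; 0 0 -43 0 0 0 0.2; 55 -5 -43 0 0 0 0.2; 110 -10 -43 0 0 0 0.2; 165 -15 -43 0 0 0 0.2"}}

```text
t: 57.0
tcp_pos: [0.4494, -0.1537, 0.0627]
tool_rot: [0.768, 0.641, 0.0, 0.001]
force: [1.3, -0.1, 0.4]
finger_gap: 0.6
gripper_force: 0.0
```

Call:
{"op": "move_arm", "data": {"commands": "55 -5 0 0 0 0 0.2; 105 -10 0 0 0 0 0.2; 118 -11 0 0 0 0 0.2; 118 -11 0 0 0 0 0.2; 118 -11 0 0 0 0 0.2"}}

```text
t: 57.62
tcp_pos: [0.4599, -0.0381, 0.0621]
tool_rot: [0.768, 0.641, 0.0, 0.001]
force: [0.0, -0.7, -1.0]
finger_gap: 0.601
gripper_force: 0.0
```

```bash
python3 chk.py
```

```text
board [ -0.4 -50.1] z 62.1 yaw 79.71 gap 0.601 gf 0.0 [ 0.  -0.7 -1. ] t 57.625
mat []
brd [(-1.1, 94.4, 185), (-1.8, 49.1, 182)]
tray [(22.5, -330.8, 185)]
```

Call:
{"op": "move_arm", "data": {"commands": "0.5 -1 22 0 0 0 0.2; 0.5 -1 35 0 0 0 0.2; 0.5 -1 42 0 0 0 0.2; 0.5 -1 44.6 0 0 0 0.2; 0.5 -1 44.6 0 0 0 0.2"}}

```text
t: 58.3
tcp_pos: [0.4584, -0.0362, 0.0173]
tool_rot: [0.767, 0.641, 0.0, 0.0]
force: [-0.4, 1.1, -0.1]
finger_gap: 0.601
gripper_force: 0.0
```

Call:
{"op": "move_arm", "data": {"commands": "0 0 0 0 0 0 -1; 0 0 0 0 0 0 -1; 0 0 0 0 0 0 -1; 0 0 0 0 0 0 -1; 0 0 0 0 0 0 -1"}}

```text
t: 58.92
tcp_pos: [0.4587, -0.0361, 0.018]
tool_rot: [0.767, 0.641, 0.0, 0.001]
force: [-0.0, -0.3, 5.4]
finger_gap: 0.382
gripper_force: 39.4
```

Call:
{"op": "move_arm", "data": {"commands": "0 0 -20 0 0 0 -1; 0 0 -42 0 0 0 -1; -50 17 -42 0 0 0 -1; -105 35 -42 0 0 0 -1; -160 53 -42 0 0 0 -1"}}

```text
t: 59.55
tcp_pos: [0.4823, -0.2043, 0.0596]
tool_rot: [0.767, 0.642, 0.0, 0.0]
force: [0.2, 0.4, -0.9]
finger_gap: 0.379
gripper_force: 39.7
```

Call:
{"op": "move_arm", "data": {"commands": "-55 18 0 0 0 0 -1; -100 33 0 0 0 0 -1; -109 36 0 0 0 0 -1; -109 36 15 0 0 0 -1; -109 36 30 0 0 0 -1"}}

```text
t: 60.18
tcp_pos: [0.4971, -0.3141, 0.0279]
tool_rot: [0.767, 0.642, -0.0, -0.002]
force: [-0.2, 0.7, -0.9]
finger_gap: 0.372
gripper_force: 39.8
```

```bash
python3 chk.py
```

```text
board [  85.1 -315.2] z 27.9 yaw 79.85 gap 0.372 gf 39.8 [-0.2  0.7 -0.9] t 60.175
mat []
brd [(-1.1, 94.4, 185), (-1.8, 49.1, 182), (-1.5, -0.3, 180)]
tray []
```

Call:
{"op": "move_arm", "data": {"commands": "0 1 8 0 0 0 -1; 0 1 14 0 0 0 -1; 0 1 18 0 0 0 -1; 0 1 20.5 0 0 0 -1; 0 1 20.5 0 0 0 -1"}}

```text
t: 60.85
tcp_pos: [0.4992, -0.3168, 0.0088]
tool_rot: [0.767, 0.641, 0.0, 0.0]
force: [0.2, -0.4, -0.3]
finger_gap: 0.378
gripper_force: 39.8
```

Call:
{"op": "move_arm", "data": {"commands": "0 0 0 0 0 0 0; 0 0 0 0 0 0 0; 0 0 0 0 0 0 0; 0 0 0 0 0 0 0; 0 0 -10 0 0 0 0"}}

```text
t: 61.48
tcp_pos: [0.4986, -0.3163, 0.0185]
tool_rot: [0.767, 0.641, -0.0, -0.001]
force: [0.2, 0.5, 0.3]
finger_gap: 0.5
gripper_force: 0.0
```

Call:
{"op": "move_arm", "data": {"commands": "0 0 -20 0 0 0 0.2; 0 0 -42 0 0 0 0.2; 55 -15 -42 0 0 0 0.2; 110 -30 -42 0 0 0 0.2; 165 -45 -42 0 0 0 0.2"}}

```text
t: 62.1
tcp_pos: [0.4842, -0.1452, 0.0617]
tool_rot: [0.768, 0.641, 0.0, 0.001]
force: [1.2, -0.7, -0.3]
finger_gap: 0.599
gripper_force: 0.0
```

Call:
{"op": "move_arm", "data": {"commands": "55 -15 0 0 0 0 0.2; 110 -31 0 0 0 0 0.2; 152 -43 0 0 0 0 0.2; 152 -43 0 0 0 0 0.2; 152 -43 0 0 0 0 0.2"}}

```text
t: 62.72
tcp_pos: [0.4698, 0.0104, 0.0613]
tool_rot: [0.767, 0.642, 0.001, 0.001]
force: [0.8, -0.2, 0.4]
finger_gap: 0.597
gripper_force: 0.0
```

```bash
python3 chk.py
```

```text
board [ 0.7 -0.7] z 61.3 yaw 79.81 gap 0.597 gf 0.0 [ 0.8 -0.2  0.4] t 62.725
mat []
brd []
tray [(85.1, -317.2, 178), (22.4, -330.8, 185)]
```

Call:
{"op": "move_arm", "data": {"commands": "0.5 -1.5 22 0 0 0 0.2; 0.5 -1.5 35 0 0 0 0.2; 0.5 -1.5 41 0 0 0 0.2; 0.5 -1.5 43.6 0 0 0 0.2; 0.5 -1.5 43.6 0 0 0 0.2"}}

```text
t: 63.4
tcp_pos: [0.4675, 0.0114, 0.0173]
tool_rot: [0.767, 0.641, 0.0, 0.0]
force: [-0.1, -0.8, 0.3]
finger_gap: 0.597
gripper_force: 0.0
```

Call:
{"op": "move_arm", "data": {"commands": "0 0 0 0 0 0 -1; 0 0 0 0 0 0 -1; 0 0 0 0 0 0 -1; 0 0 0 0 0 0 -1; 0 0 0 0 0 0 -1"}}

```text
t: 64.03
tcp_pos: [0.4678, 0.0115, 0.0179]
tool_rot: [0.767, 0.641, 0.0, 0.001]
force: [-0.6, 0.0, 6.4]
finger_gap: 0.38
gripper_force: 39.4
```

Call:
{"op": "move_arm", "data": {"commands": "0 0 -20 0 0 0 -1; 0 0 -42 0 0 0 -1; -50 25 -42 0 0 0 -1; -104 52 -42 0 0 0 -1; -158 80 -42 0 0 0 -1"}}

```text
t: 64.65
tcp_pos: [0.5184, -0.1595, 0.0594]
tool_rot: [0.767, 0.642, 0.0, 0.0]
force: [1.3, -0.2, -0.3]
finger_gap: 0.382
gripper_force: 39.7
```

Call:
{"op": "move_arm", "data": {"commands": "-54 28 0 0 0 0 -1; -108 55 0 0 0 0 -1; -146 74 0 0 0 0 -1; -146 74 15 0 0 0 -1; -146 74 30 0 0 0 -1"}}

```text
t: 65.28
tcp_pos: [0.5639, -0.3137, 0.028]
tool_rot: [0.767, 0.641, -0.0, -0.001]
force: [-0.4, 0.8, -0.2]
finger_gap: 0.378
gripper_force: 39.8
```

```bash
python3 chk.py
```

```text
board [ 150.8 -303. ] z 28.0 yaw 79.77 gap 0.378 gf 39.8 [-0.4  0.8 -0.2] t 65.275
mat []
brd [(-1.0, 94.4, 185), (-1.8, 49.1, 182)]
tray []
```

Call:
{"op": "move_arm", "data": {"commands": "0 1 8 0 0 0 -1; 0 1 14 0 0 0 -1; 0 1 18 0 0 0 -1; 0 1 20.5 0 0 0 -1; 0 1 20.5 0 0 0 -1"}}

```text
t: 65.95
tcp_pos: [0.566, -0.3151, 0.0087]
tool_rot: [0.767, 0.641, 0.0, 0.0]
force: [0.2, 0.2, -1.3]
finger_gap: 0.38
gripper_force: 39.8
```

Call:
{"op": "move_arm", "data": {"commands": "0 0 0 0 0 0 0; 0 0 0 0 0 0 0; 0 0 0 0 0 0 0; 0 0 0 0 0 0 0; 0 0 -10 0 0 0 0"}}

```text
t: 66.58
tcp_pos: [0.5654, -0.3146, 0.0183]
tool_rot: [0.767, 0.641, -0.0, -0.001]
force: [-0.7, 0.7, 0.0]
finger_gap: 0.503
gripper_force: 0.0
```

Call:
{"op": "move_arm", "data": {"commands": "0 0 -20 0 0 0 0.2; 0 0 -42 0 0 0 0.2; 55 -24 -42 0 0 0 0.2; 110 -48 -42 0 0 0 0.2; 165 -72 -42 0 0 0 0.2"}}

```text
t: 67.2
tcp_pos: [0.5248, -0.1389, 0.0625]
tool_rot: [0.768, 0.641, 0.001, 0.001]
force: [1.8, 0.4, 0.0]
finger_gap: 0.601
gripper_force: 0.0
```

Call:
{"op": "move_arm", "data": {"commands": "55 -24 0 0 0 0 0.2; 110 -48 0 0 0 0 0.2; 165 -72 0 0 0 0 0.2; 188 -82 0 0 0 0 0.2; 188 -82 0 0 0 0 0.2"}}

```text
t: 67.82
tcp_pos: [0.477, 0.0613, 0.062]
tool_rot: [0.766, 0.643, 0.001, 0.001]
force: [0.2, -0.2, 0.6]
finger_gap: 0.602
gripper_force: 0.0
```

```bash
python3 chk.py
```

```text
board [-1.2 50.7] z 62.0 yaw 80.01 gap 0.602 gf 0.0 [ 0.2 -0.2  0.6] t 67.825
mat []
brd []
tray [(150.3, -303.9, 177), (85.1, -317.3, 179), (22.5, -330.8, 183)]
```

Call:
{"op": "move_arm", "data": {"commands": "0 0 22 0 0 0 0.2; 0 0 35 0 0 0 0.2; 0 0 41 0 0 0 0.2; 0 0 43.8 0 0 0 0.2; 0 0 43.8 0 0 0 0.2"}}

```text
t: 68.5
tcp_pos: [0.4772, 0.0594, 0.0169]
tool_rot: [0.767, 0.641, 0.0, 0.0]
force: [-0.6, 0.0, 0.1]
finger_gap: 0.601
gripper_force: 0.0
```

Call:
{"op": "move_arm", "data": {"commands": "0 0 0 0 0 0 -1; 0 0 0 0 0 0 -1; 0 0 0 0 0 0 -1; 0 0 0 0 0 0 -1; 0 0 0 0 0 0 -1"}}

```text
t: 69.12
tcp_pos: [0.4774, 0.0596, 0.0176]
tool_rot: [0.767, 0.641, 0.0, 0.0]
force: [-1.4, -1.1, 6.7]
finger_gap: 0.382
gripper_force: 39.4
```

Call:
{"op": "move_arm", "data": {"commands": "0 0 -20 0 0 0 -1; 0 0 -42 0 0 0 -1; -58 7 -42 0 0 0 -1; -116 14 -42 0 0 0 -1; -174 21 -42 0 0 0 -1"}}

```text
t: 69.75
tcp_pos: [0.4669, -0.1168, 0.059]
tool_rot: [0.767, 0.642, 0.0, 0.0]
force: [1.3, -0.2, -0.5]
finger_gap: 0.377
gripper_force: 39.8
```

Call:
{"op": "move_arm", "data": {"commands": "-58 7 0 0 0 0 -1; -116 15 0 0 0 0 -1; -151 20 0 0 0 0 -1; -151 20 15 0 0 0 -1; -151 20 30 0 0 0 -1"}}

```text
t: 70.38
tcp_pos: [0.459, -0.2663, 0.0279]
tool_rot: [0.767, 0.641, -0.0, -0.001]
force: [0.3, -0.6, -0.6]
finger_gap: 0.383
gripper_force: 39.8
```

```bash
python3 chk.py
```

```text
board [  39.1 -274.9] z 27.9 yaw 79.77 gap 0.383 gf 39.8 [ 0.3 -0.6 -0.6] t 70.375
mat []
brd [(-1.2, 94.5, 184)]
tray [(155.2, -302.6, 118)]
```

Call:
{"op": "move_arm", "data": {"commands": "0 0 8 0 0 0 -1; 0 0 14 0 0 0 -1; 0 0 18 0 0 0 -1; 0 0 20.3 0 0 0 -1; 0 0 20.3 0 0 0 -1"}}

```text
t: 71.05
tcp_pos: [0.4598, -0.2675, 0.0086]
tool_rot: [0.767, 0.641, 0.0, 0.0]
force: [-0.3, -0.3, -1.1]
finger_gap: 0.382
gripper_force: 39.8
```

Call:
{"op": "move_arm", "data": {"commands": "0 0 0 0 0 0 0; 0 0 0 0 0 0 0; 0 0 0 0 0 0 0; 0 0 0 0 0 0 0; 0 0 -10 0 0 0 0"}}

```text
t: 71.68
tcp_pos: [0.4593, -0.2671, 0.0184]
tool_rot: [0.767, 0.641, -0.0, -0.001]
force: [-0.2, -0.1, 0.4]
finger_gap: 0.496
gripper_force: 0.0
```

Call:
{"op": "move_arm", "data": {"commands": "0 0 -20 0 0 0 0.2; 0 0 -42 0 0 0 0.2; 58 -6 -42 0 0 0 0.2; 116 -12 -42 0 0 0 0.2; 174 -18 -42 0 0 0 0.2"}}

```text
t: 72.3
tcp_pos: [0.4733, -0.0918, 0.0614]
tool_rot: [0.768, 0.641, 0.0, 0.001]
force: [0.8, 0.5, -0.2]
finger_gap: 0.606
gripper_force: 0.0
```

Call:
{"op": "move_arm", "data": {"commands": "58 -6 0 0 0 0 0.2; 116 -12 0 0 0 0 0.2; 174 -19 0 0 0 0 0.2; 196 -21 0 0 0 0 0.2; 196 -21 0 0 0 0 0.2"}}

```text
t: 72.92
tcp_pos: [0.4871, 0.1053, 0.0612]
tool_rot: [0.766, 0.643, 0.0, 0.0]
force: [0.1, -0.4, 0.0]
finger_gap: 0.6
gripper_force: 0.0
```

```bash
python3 chk.py
```

```text
board [ 1.  95.8] z 61.2 yaw 80.0 gap 0.6 gf 0.0 [ 0.1 -0.4  0. ] t 72.925
mat []
brd []
tray [(150.2, -303.9, 176), (85.1, -317.3, 179), (37.8, -275.7, 181), (22.4, -330.8, 185)]
```

Call:
{"op": "move_arm", "data": {"commands": "0 -1 22 0 0 0 0.2; 0 -1 35 0 0 0 0.2; 0 -1 41 0 0 0 0.2; 0 -1 43.5 0 0 0 0.2; 0 -1 43.5 0 0 0 0.2"}}

```text
t: 73.6
tcp_pos: [0.4862, 0.1035, 0.0172]
tool_rot: [0.767, 0.641, 0.0, 0.0]
force: [-0.5, -0.1, -0.5]
finger_gap: 0.598
gripper_force: 0.0
```

Call:
{"op": "move_arm", "data": {"commands": "0 0 0 0 0 0 -1; 0 0 0 0 0 0 -1; 0 0 0 0 0 0 -1; 0 0 0 0 0 0 -1; 0 0 0 0 0 0 -1"}}

```text
t: 74.22
tcp_pos: [0.4864, 0.1037, 0.0179]
tool_rot: [0.767, 0.641, 0.0, 0.0]
force: [-0.6, -0.5, 5.6]
finger_gap: 0.379
gripper_force: 39.4
```

Call:
{"op": "move_arm", "data": {"commands": "0 0 -20 0 0 0 -1; 0 0 -42 0 0 0 -1; -57 18 -42 0 0 0 -1; -114 36 -42 0 0 0 -1; -171 55 -42 0 0 0 -1"}}

```text
t: 74.85
tcp_pos: [0.51, -0.0757, 0.0593]
tool_rot: [0.767, 0.642, 0.0, 0.0]
force: [1.0, 0.6, -0.2]
finger_gap: 0.379
gripper_force: 39.7
```

Call:
{"op": "move_arm", "data": {"commands": "-57 18 0 0 0 0 -1; -114 36 0 0 0 0 -1; -171 54 0 0 0 0 -1; -185 59 0 0 0 0 -1; -185 59 20 0 0 0 -1"}}

```text
t: 75.47
tcp_pos: [0.5362, -0.269, 0.0401]
tool_rot: [0.768, 0.64, 0.001, 0.002]
force: [0.2, 0.9, -1.1]
finger_gap: 0.379
gripper_force: 39.8
```

```bash
python3 chk.py
```

```text
board [ 115.6 -263.9] z 40.1 yaw 79.65 gap 0.379 gf 39.8 [ 0.2  0.9 -1.1] t 75.475
mat []
brd []
tray []
```

Commanded z is about 39, so 30 more down; then release, lift and look.

Call:
{"op": "move_arm", "data": {"commands": "0 0 8 0 0 0 -1; 0 0 18 0 0 0 -1; 0 0 25 0 0 0 -1; 0 0 30 0 0 0 -1; 0 0 30.5 0 0 0 -1"}}

```text
t: 76.15
tcp_pos: [0.535, -0.2666, 0.0083]
tool_rot: [0.767, 0.641, -0.0, -0.0]
force: [-0.1, -0.2, 0.4]
finger_gap: 0.38
gripper_force: 39.8
```

Call:
{"op": "move_arm", "data": {"commands": "0 0 0 0 0 0 0; 0 0 0 0 0 0 0; 0 0 0 0 0 0 0; 0 0 0 0 0 0 0; 0 0 -10 0 0 0 0"}}

```text
t: 76.78
tcp_pos: [0.5345, -0.2665, 0.0184]
tool_rot: [0.767, 0.641, -0.0, -0.001]
force: [0.0, -0.0, -0.3]
finger_gap: 0.499
gripper_force: 0.0
```

Call:
{"op": "move_arm", "data": {"commands": "0 0 -30 0 0 0 0; 0 0 -80 0 0 0 0; 50 0 -120 0 0 0 0; 100 0 -150 0 0 0 0; 150 0 -150 0 0 0 0"}}

```text
t: 77.4
tcp_pos: [0.5638, -0.1187, 0.1725]
tool_rot: [0.767, 0.641, 0.002, 0.003]
force: [-0.3, 0.3, -0.4]
finger_gap: 0.502
gripper_force: 0.0
```

Call:
{"op": "move_arm", "data": {"commands": "0 0 0 0 0 0 0; 0 0 0 0 0 0 0; 0 0 0 0 0 0 0; 0 0 0 0 0 0 0; 0 0 0 0 0 0 0"}}

```text
t: 78.03
tcp_pos: [0.5615, -0.1201, 0.1684]
tool_rot: [0.768, 0.641, -0.0, -0.0]
force: [-0.4, 0.3, -0.8]
finger_gap: 0.5
gripper_force: 0.0
```

```bash
python3 chk.py
python3 - <<'E'
from h import *
s=snapshot("top"); cv2.imwrite("pics/end.png",s["image"][:,:,::-1])
E
```

```text
board [ 114.1 -112.9] z 168.4 yaw 79.7 gap 0.5 gf 0.0 [-0.4  0.3 -0.8] t 78.025
mat []
brd [(36.4, -75.9, 442)]
tray [(152.1, -310.9, 85), (83.3, -314.9, 204), (30.4, -249.9, 231), (22.2, -330.8, 182), (-15.0, -286.0, 384)]
```

View pics/end.png

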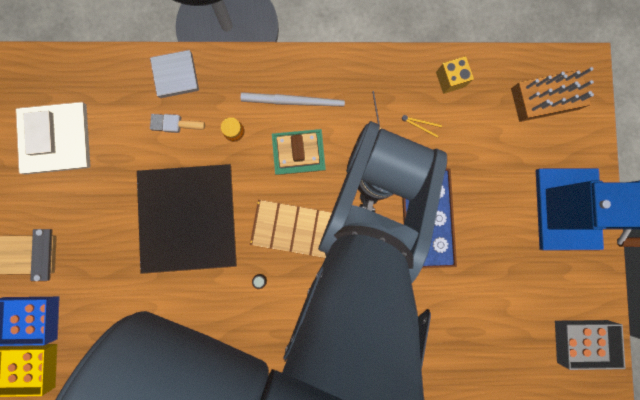

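The top picture shows the board and mat empty, the block in its stand at (298,150), and three medallions in the tray near (441,190–245), with the arm hiding the rest. I move the arm aside and measure.

Call:
{"op": "move_arm", "data": {"commands": "55 0 0 0 0 0 0; 110 0 0 0 0 0 0; 165 0 0 0 0 0 0; 220 0 0 0 0 0 0; 270 0 0 0 0 0 0"}}

```text
t: 78.75
tcp_pos: [0.6098, 0.1484, 0.1686]
tool_rot: [0.767, 0.641, 0.0, 0.0]
force: [0.4, 0.2, -0.5]
finger_gap: 0.498
gripper_force: 0.0
```

Call:
{"op": "move_arm", "data": {"commands": "0 0 0 0 0 0 0; 0 0 0 0 0 0 0; 0 0 0 0 0 0 0; 0 0 0 0 0 0 0; 0 0 0 0 0 0 0"}}

```text
t: 79.38
tcp_pos: [0.6097, 0.1456, 0.1687]
tool_rot: [0.768, 0.641, 0.0, 0.0]
force: [-0.3, -0.2, -0.3]
finger_gap: 0.504
gripper_force: 0.0
```

```bash
python3 chk.py
python3 - <<'E'
from h import *
s=snapshot("top"); im=s["image"]; hsv=cv2.cvtColor(im,cv2.COLOR_RGB2HSV).astype(int)
a=np.radians(1.77); c=np.array([497.8,-293.5])
for m in medals(s,.011,.37,.63,-.36,-.22,vmin=110,smax=60):
    d=np.array(m[:2])-c; print("tray local",np.round([d[0]*np.cos(a)+d[1]*np.sin(a),-d[0]*np.sin(a)+d[1]*np.cos(a)],1))
m=(hsv[...,1]<160)&(hsv[...,2]>150); m[:120]=0;m[175:]=0;m[:,:272]=0;m[:,325:]=0
for c,st,b in blobs(m,300,3000): print("block",np.round(ray(s,c,.0315)[0]*1000,1),rect(s,b,.0315))
E
```

```text
board [114.5 157.1] z 168.7 yaw 79.7 gap 0.504 gf 0.0 [-0.3 -0.2 -0.3] t 79.375
mat []
brd []
tray [(150.2, -303.9, 176), (111.5, -260.6, 174), (85.2, -317.4, 178), (37.8, -275.7, 183), (22.3, -330.9, 182)]
tray local [ 64.9 -23.1]
tray local [35.9 27.5]
tray local [ -1.7 -22.6]
tray local [-39.4  28.1]
tray local [-65.8 -22.9]
block [661.7  24.8] (array([663.3,  25.1]), array([73.2, 94.6]), 5.64)
```

All five medallions are in the tray with room to spare, and the block is centred in its stand.

```bash
python3 -c "
from station import ticket
print(ticket.sign_off())"
```

```text
the job is handed in; nothing more can be done
None
```

The job is handed in with no verdict returned: the block stroked all five medallions out and back and stands centred in its stand, and the medallions lie apart in the blue-lined tray. One was knocked along its groove and re-laid with a brief 57 N contact.

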